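# Rake the valve units out of the feed bay and pack the box

### The arm

A 6-joint arm with a two-finger parallel gripper is mounted at the origin on the work surface. World frame = base frame: x ahead of the robot, y to its left, z up, the work surface at z = 0. Lengths are in m, angles in rad, forces in N, time in s.
With the tool pointing down it reaches from about 0.35 to 0.925 m from the base axis. Payload 6.4 kg.
Tool frame: the origin (TCP) lies at the centre of the arm's flange, where the gripper is bolted on; the fingertips stand r.tcp_to_tips ahead of it and the grasp point (between the pads) lies 155 mm ahead of it (r.tcp_to_tips is the distance from the TCP to the fingertips, in m); y points along the fingers, x is the direction in which the jaws open and shut, and the axes are right-handed (so a half turn about y gives the same grasp; the last joint's range is limited). The gripper opens to 85 mm and grips with 20 to 120 N. Pads are 22 mm wide; open, the fingers measure 114 mm over their backs; the gripper's body (76 mm by 85 mm) begins 54 mm behind the grasp point. The pads swing forward as they close: fully open they stand 13 mm farther back than shut.
Start: joints at [-1.494, 0.245, 1.558, -0, 1.339, -0.174], TCP at [0.161, -0.63, 0.405] pointing down, gripper open.
Joint ranges: [-3.13, 3.13], [-1.02, 2.26], [0.13, 2.54], [-0.95, 4.09], [0.21, 2.88], [-2.74, 2.74]. Speed limits (rad/s): [2.57, 2.57, 3.14, 3.14, 3.14, 3.14].

### API

Orientations are given as a unit quaternion [x, y, z, w].
In Python, from cell import r, camera, camera_info, job gives the robot as it stands. The module is installed in compiled form; this text tells all that it offers.
- The arm moves only by the tool servo_tool, never from a script. Its argument "commands" is one flat list of numbers, 7 for each row, row after row: the shift along the world's x, y, z in units of 25 mm (1.0 is 25 mm), then the turn, a rotation vector about the world's x, y, z in units of 8 degrees (1.0 is 8 degrees), then the gripper's target within -1 to 1 (shut at 1, half-way at 0, fully open at -1). A call has 1 to 8 rows; each row shifts and turns the commanded pose from where the row before left it; what a row does not reach is not made up. A row lasts 1/8 s, in which the tool goes at most 62.5 mm and 10.7 degrees, less where a joint would pass 70% of its speed; a pose out of reach is approached as far as the arm can. A call is refused whole if a number of a shift passes 1 or a number of a turn 1, either way. A call with a gripper value outside its range is refused whole. The fingers move at their own pace and stop on an object; "newtons" is the grip in N (left out, the last holds). Time passes only in rows, so rows that do not move let the fingers close. It gives the time, the measured TCP pose, the force and the opening at its end, in the units of the state.
- r.get_obs(): the state, without advancing time (a new reading comes with each control period).
- camera(name): name is "scene" or "top" or "wrist"; returns (picture, depth): 420x560x3 uint8, blue, green, red; 420x560 float32, m along the optical axis (not along the pixel's ray), 0 where there is no reading.
- camera_info(name): a dict with "fov_y" (degrees; the focal length in pixels is half the picture's height over the tangent of half this angle, whatever the lens; pixels are square), "cx", "cy" (the principal point, pixels), "dist_coeffs" ([k1, k2, p1, p2, k3] as OpenCV has them; the pictures are not rectified), "position" and "rotation" of the camera in the world. Camera axes: x right, y down, z forward; pixel columns grow to the right and rows downward; lengths in m; the calibration is good to about 2 mm. A picture is of the moment at which its call begins: read the wrist's pose just before it. camera_info takes no time and is no camera call; for the wrist camera it gives the pose at the moment of the call.
- job.close_job(): hands the job in, once; it reports no verdict.
The state is a dict: "time_s": time; "joint_pos": joint angles; "qvel": joint speeds; "joint_efforts": joint torques, N m; "position": TCP position; "eef_rot": TCP orientation; "wrist_force": force on the tool from outside, world axes, zero at the start; "moment": the same for the moment, N m; "opening": opening from 0.0 (shut) to 1.0 (fully open).
Only numpy, scipy, OpenCV 4.12 (cv2) and the standard library are available. Lean on these libraries where they do the work, as an engineer would, in place of code of your own. Each camera call takes 0.05 s, during which the arm holds its last target.

### The job

Valve units have been left deep in the sorting station's narrow feed bay: with the pull hook, drag every one of them completely out of the bay (do not put the gripper in), and stand the hook back on its parking mat as it was. Pack all the units, those from the bay and those on the bench, into the white storage box, each upright and flat on the box floor, without tipping any over, and leave the screwdriver, the parts bin and the tape roll alone.

Things in the scene. Friction and masses are not known exactly. Their poses are not given: they have to be found in the camera images.
- bay: Narrow feed bay of the sorting station, fixed: a tunnel with clear sides, closed grey end, cross bars as roof; the bench is its floor. Inside 80 mm wide, 172 high (bars to 182), 230 deep; outside 54 mm either side of its axis. Origin: middle of the open mouth at bench level; +x points into the bay (closed end at x = 0.230), z up. A white control box, 155 high, adjoins the closed end.
- mat: Black rubber parking mat, 400 x 100 mm, under 1 mm thick, let in flush with the bench. Its origin (bench level) is where the centre of the hook's foot is parked: 55 mm from the mat's handle end, on the centre line; +x runs along the mat, towards the blade end.
- hook: Pull hook (long-reach picker), 0.35 kg, stands like a bridge on foot and blade. Origin: underside of the foot, centre; +x along the rod to the blade, z up. Foot 60 x 60 x 10 mm; upright black grip 40 (x) x 24 (y), 10 to 120 high; rod 12 square, at 62 to 74 height; blade at its end 50 wide (y), 8 thick, centred at x = 0.290, 0 to 74 high. Lowered behind a unit it drags it, and pushes units ahead.
- hook_grip (a point): Point to take the pull hook: in the middle of its black grip, 98 mm above the underside of the foot; pinch across the 24 mm thickness (hook's y).
- hook_blade (a point): Middle of the lower edge of the pull hook's blade (hook frame x = 0.290, z = 0).
- box: Low white open storage box, fixed on the bench, outside 142 (x) x 208 (y) x 36 mm high, walls and floor 4 mm, so inside 134 x 200 mm. Origin: centre of its underside, z up. All five units fit in one layer: the manifold across one short end (long side along the box's x), the four others two by two beside it.
- valve_near: A solenoid valve unit: square aluminium base 60 x 60 mm, 32 mm high, with a black 26 x 26 mm square coil centred on top, up to 68 mm above the underside (coil sides parallel to base sides). 0.18 to 0.35 kg. Origin: centre of the underside, z up. Starts in the feed bay, at x about 0.09 of the bay. May be absent.
- valve_far: A solenoid valve unit: square aluminium base 60 x 60 mm, 32 mm high, with a black 26 x 26 mm square coil centred on top, up to 68 mm above the underside (coil sides parallel to base sides). 0.18 to 0.35 kg. Origin: centre of the underside, z up. Starts deeper in the feed bay, at x about 0.16 of the bay. May be absent.
- valve_bench: A solenoid valve unit: square aluminium base 60 x 60 mm, 32 mm high, with a black 26 x 26 mm square coil centred on top, up to 68 mm above the underside (coil sides parallel to base sides). 0.18 to 0.35 kg. Origin: centre of the underside, z up. Starts on the bench. May be absent.
- filter: A filter canister: round grey base 60 mm in diameter, 32 mm high, with a steel neck 28 mm in diameter centred on top, up to 68 mm. About 0.22 kg. Origin: centre of the underside, z up. Starts on the bench. May be absent.
- manifold: A valve manifold: aluminium base 60 mm (x) x 124 mm (y), 32 mm high, with a black block 26 mm (x) x 60 mm (y) centred on top, up to 68 mm. About 0.4 kg. Origin: centre of the underside, z up. Starts on the bench. May be absent.
- screwdriver: Bystander: a screwdriver 190 mm long lying beyond the work. Leave it alone.
- parts_bin: Bystander: an empty blue parts bin 110 x 150 x 60 mm. Leave it alone.
- tape_roll: Bystander: a roll of tape 100 mm across, 24 mm high, lying flat. Leave it alone.
Not all that is in view belongs to the job. Leave any pink look-alike of the manifold alone. Leave any red look-alike of the valve_far alone.

How it is judged:
On the way, in this order (a step that is already met when the one before it is completed fails the run):
1. the pull hook bears on a valve unit that is still inside the bay (((x of valve_near in the frame of bay above 0.03 m and y of valve_near in the frame of bay between -0.05 and 0.05 m and height (world z) of valve_near below 0.1 m and contact force between hook and valve_near above 0.2 N) or (x of valve_far in the frame of bay above 0.03 m and y of valve_far in the frame of bay between -0.05 and 0.05 m and height (world z) of valve_far below 0.1 m and contact force between hook and valve_far above 0.2 N))), for 0.05 s.
2. every valve unit that was in the bay stands completely outside it ((x of valve_near in the frame of bay below -0.03 m or y of valve_near in the frame of bay below -0.07 m or y of valve_near in the frame of bay above 0.07 m) and (x of valve_far in the frame of bay below -0.03 m or y of valve_far in the frame of bay below -0.07 m or y of valve_far in the frame of bay above 0.07 m)), for 0.2 s.
At the end, for the whole second after the job is handed in: Every unit is inside the box, upright (0.1 rad), flat on its floor (underside under 10 mm above the bench), at rest; the hook stands on its mat, foot within 55 mm along and 30 mm across of the mat origin, blade within 35 mm of the centre line at the blade end (x of valve_near in the frame of box between -0.067 and 0.067 m and y of valve_near in the frame of box between -0.1 and 0.1 m and z of each of valve_near, valve_far, valve_bench, filter, manifold in the frame of box below 0.01 m and angle between each of valve_near, valve_far, valve_bench, filter, manifold's own z axis and vertical below 0.1 rad and linear speed of each of valve_near, valve_far, valve_bench, filter, manifold, hook below 0.02 m/s and x of valve_far in the frame of box between -0.067 and 0.067 m and y of valve_far in the frame of box between -0.1 and 0.1 m and x of valve_bench in the frame of box between -0.067 and 0.067 m and y of valve_bench in the frame of box between -0.1 and 0.1 m and x of filter in the frame of box between -0.067 and 0.067 m and y of filter in the frame of box between -0.1 and 0.1 m and x of manifold in the frame of box between -0.067 and 0.067 m and y of manifold in the frame of box between -0.1 and 0.1 m and x of hook in the frame of mat between -0.055 and 0.055 m and y of hook in the frame of mat between -0.03 and 0.03 m and y of hook_blade in the frame of mat between -0.035 and 0.035 m and x of hook_blade in the frame of mat above 0.2 m and z of hook in the frame of mat below 0.008 m and angle between hook's own z axis and vertical below 0.06 rad); the robot touches nothing.
It fails at once if the gripper touches a valve unit that is still inside the feed bay ((x of valve_near in the frame of bay above 0 m and y of valve_near in the frame of bay between -0.05 and 0.05 m and height (world z) of valve_near below 0.1 m and contact force between the fingers and valve_near above 0.5 N) or (x of valve_far in the frame of bay above 0 m and y of valve_far in the frame of bay between -0.05 and 0.05 m and height (world z) of valve_far below 0.1 m and contact force between the fingers and valve_far above 0.5 N)).
It fails at once if a bystander (screwdriver, parts bin, tape roll) is moved more than 40 mm (distance of any of screwdriver, parts_bin, tape_roll from where it was at the start of the episode above 0.04 m).
It fails at once if a unit is tipped over (angle between any of valve_near, valve_far, valve_bench, filter, manifold's own z axis and vertical above 0.9 rad).
Of valve_near, valve_far only 1 to 2 are there at a start; the rules pass over those that are not, and their reading is None.
Of valve_bench, filter, manifold only 2 to 3 are there at a start; the rules pass over those that are not, and their reading is None.
At some moment in a run one of valve_bench, filter may be knocked a few centimetres aside while the robot is not near it.
It also fails if it takes over 210 s, if anything falls off the work surface, if the arm or the gripper's body presses on something with over 40 N, if the wrist force passes 120 N, or if a joint passes its speed limit or range.

## Working session

There is one attempt and no reset: what is moved stays moved. The work goes in short steps, Python scripts to look and compute and a tool call to move; the robot and the scene stay as the last step left them, time stands still between calls to the robot, and variables do not carry over. Pictures are saved under pics/ and viewed, and the job is handed in when it is done.

Besides the shell and the picture viewer there is one more tool, called after "Request:" as name(argument=value, ...) on one line, values as JSON. servo_tool: Moves the arm, as the interface text tells. Its arguments: {"type":"object","properties":{"commands":{"type":"array"},"newtons":{"type":"number"}},"required":["commands"]}

```bash
mkdir -p pics; cat > h.py <<'E'
import numpy as np, cv2
from cell import r, camera, camera_info, job
def K(i,h=420):
    f=h/2/np.tan(np.radians(i['fov_y'])/2)
    return np.array([[f,0,i['cx']],[0,f,i['cy']],[0,0,1.]])
def R(i):
    q=np.array(i['rotation'],float)
    if q.size==4:
        from scipy.spatial.transform import Rotation as Ro
        return Ro.from_quat(q).as_matrix()
    return q.reshape(3,3)
def ray(i,u,v):
    p=cv2.undistortPoints(np.array([[[u,v]]],float),K(i),np.array(i['dist_coeffs'],float))[0,0]
    return R(i)@np.array([p[0],p[1],1.])
def onz(i,u,v,z):
    d=ray(i,u,v);o=np.array(i['position']);return o+d*(z-o[2])/d[2]
def ond(i,u,v,dep):
    return np.array(i['position'])+ray(i,u,v)*dep
def proj(i,P):
    P=np.atleast_2d(P).astype(float); c=(P-np.array(i['position']))@R(i)
    rv=np.zeros(3); 
    return cv2.projectPoints(c.reshape(-1,1,3),rv,rv,K(i),np.array(i['dist_coeffs'],float))[0].reshape(-1,2)
def cloud(i,dep):
    h,w=dep.shape; uu,vv=np.meshgrid(np.arange(w),np.arange(h))
    p=cv2.undistortPoints(np.stack([uu,vv],-1).reshape(-1,1,2).astype(float),K(i),np.array(i['dist_coeffs'],float)).reshape(h,w,2)
    c=np.dstack([p,np.ones((h,w))])*dep[...,None]
    return c@R(i).T+np.array(i['position'])
E
python3 - <<'E'
from h import *
for n in ['scene','top','wrist']:
    i=camera_info(n); p,d=camera(n); np.savez(f'{n}0.npz',p=p,d=d,pos=i['position'],rot=R(i)); cv2.imwrite(f'pics/{n}0.png',p); print(n,i)
print(r.get_obs(), r.tcp_to_tips)
E
```

```text
scene {'fov_y': 44.189868501275015, 'cx': 280.3181276637367, 'cy': 202.07163904614544, 'dist_coeffs': array([0.00363479, 0.        , 0.        , 0.        , 0.        ]), 'position': array([1.12293418, 0.54974618, 1.18646485]), 'rotation': array([ 0.34195159,  0.87592487, -0.32054808, -0.11434009])}
top {'fov_y': 47.49254387088131, 'cx': 285.0110431984873, 'cy': 210.2148565098049, 'dist_coeffs': array([0.03305848, 0.        , 0.        , 0.        , 0.        ]), 'position': array([ 0.42097237, -0.13735719,  1.22008117]), 'rotation': array([-0.6950514 ,  0.71636858, -0.03640596,  0.04893078])}
wrist {'fov_y': 58.536779118334266, 'cx': 275.30195963543025, 'cy': 214.88487915032954, 'dist_coeffs': array([-0.10461834,  0.        ,  0.        ,  0.        ,  0.        ]), 'position': array([ 0.22988323, -0.61071117,  0.37183917]), 'rotation': array([ 0.781671  , -0.60761629, -0.08680837,  0.11071219])}
{'time_s': 0.15, 'joint_pos': array([-1.49409387e+00,  2.45695169e-01,  1.55875762e+00, -1.71013307e-05,
        1.33870201e+00, -1.74108665e-01]), 'qvel': array([ 0.00038554, -0.00241084, -0.0030904 , -0.00102549, -0.00264516,
       -0.00066224]), 'joint_efforts': array([ 7.26687881e-05, -4.29986966e+01, -3.26552832e+01, -9.95904679e-05,
        3.50530601e-03,  5.76112257e-06]), 'position': array([ 0.16130889, -0.62948807,  0.40379399]), 'eef_rot': array([-0.55820762,  0.43390914, -0.4331583 ,  0.55901789]), 'wrist_force': array([-1.34589768, -1.04879981, -0.01030993]), 'moment': array([-0.02201165,  0.02769811, -0.05618156]), 'opening': 1.001778834641181} 0.1734
```

View pics/scene0.png

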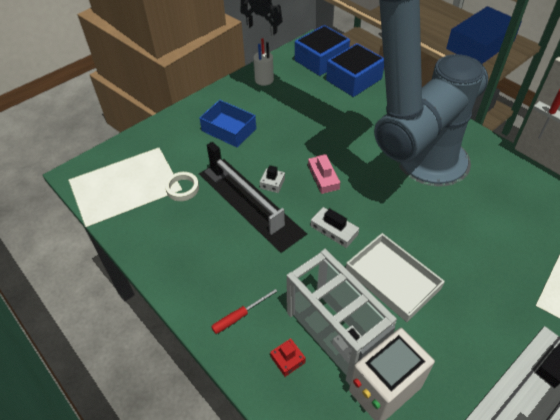

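View pics/top0.png

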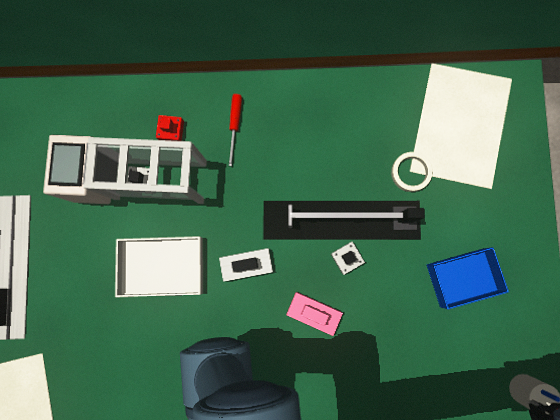

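```bash
python3 - <<'E'
import cv2
p=cv2.imread('pics/top0.png'); cv2.imwrite('pics/t0a.png',cv2.resize(p[0:210,:280],None,fx=2.8,fy=2.8,interpolation=2)); cv2.imwrite('pics/t0b.png',cv2.resize(p[150:360,0:280],None,fx=2.8,fy=2.8,interpolation=2)); cv2.imwrite('pics/t0c.png',cv2.resize(p[100:310,280:560],None,fx=2.8,fy=2.8,interpolation=2))
E
python3 - <<'E'
import cv2
p=cv2.imread('pics/top0.png'); q=cv2.imread('pics/scene0.png'); cv2.imwrite('pics/t0d.png',cv2.resize(p[120:220,30:230],None,fx=4,fy=4,interpolation=2)); cv2.imwrite('pics/s0d.png',cv2.resize(q[240:400,270:450],None,fx=3.7,fy=3.7,interpolation=2));cv2.imwrite('pics/t0c.png',cv2.resize(p[190:350,200:430],None,fx=3.4,fy=3.4,interpolation=2))
E
```

```text
(no output)
```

View pics/t0d.png

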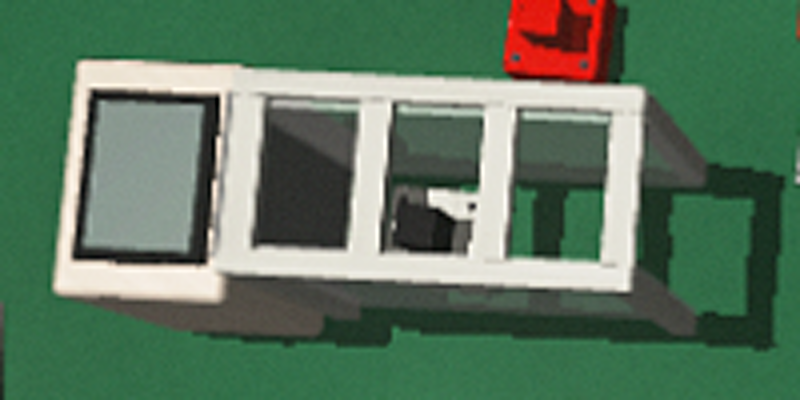

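View pics/s0d.png

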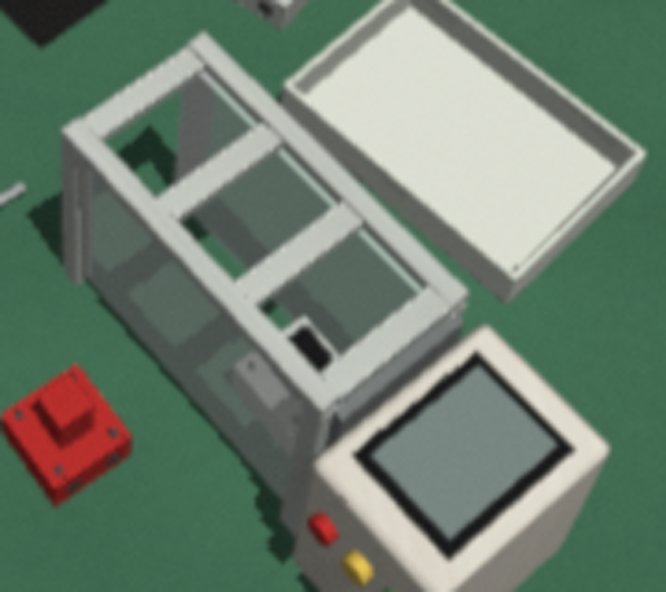

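View pics/t0c.png

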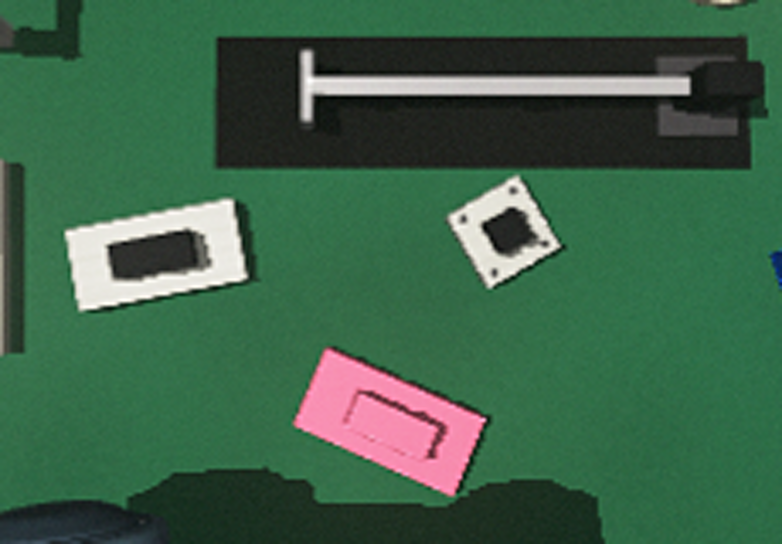

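```bash
python3 - <<'E'
from h import *
I=camera_info('top'); z=np.load('top0.npz'); C=cloud(I,z['d']); p=z['p']
def box(u0,u1,v0,v1,z0,z1,name,mask=None):
    c=C[v0:v1,u0:u1]; m=(c[...,2]>z0)&(c[...,2]<z1)
    P=c[m][:,:2].astype(np.float32)
    rc=cv2.minAreaRect(P); print(name,len(P),np.round(rc[0],4),np.round(rc[1],4),round(rc[2],2), 'med z',np.median(c[m][:,2]))
    return P
box(80,200,130,210,.172,.19,'bay roof')
box(40,90,130,200,.145,.165,'ctrl')
box(105,215,230,305,.03,.042,'box rim')
box(210,285,240,290,.025,.04,'manifold base'); box(210,285,240,290,.06,.075,'manifold blk')
box(325,375,235,280,.025,.04,'valve base'); box(325,375,235,280,.06,.075,'valve coil')
box(260,430,195,240,.066,.08,'rod/blade'); box(380,430,195,240,.11,.13,'grip'); box(260,420,195,240,.005,.02,'foot')
c=C[140:195,85:195]; m=(c[...,2]<.1)&(c[...,2]>.01)
ys,xs=np.where(m); 
for y in range(150,192,4): print(y,[ (x,round(float(C[y,x,2]),3)) for x in range(90,192,6)])
box(120,160,155,190,.06,.075,'bayvalve coil'); box(120,160,155,190,.025,.04,'bayvalve base')
# mat
g=cv2.cvtColor(p,cv2.COLOR_BGR2GRAY)
ys,xs=np.where((g[190:245,250:430]<45)&(C[190:245,250:430,2]<.005)); P=np.array([onz(I,x+250,y+190,0)[:2] for x,y in zip(xs,ys)],np.float32)
print('mat',cv2.minAreaRect(P))
E
```

```text
bay roof 2997 [0.66   0.2078] [0.2398 0.1181] 85.38 med z 0.1824792446658614
ctrl 2297 [0.6721 0.374 ] [0.1091 0.141 ] 87.54 med z 0.15335352071620756
box rim 533 [0.4355 0.2013] [0.2091 0.1414] 89.79 med z 0.03569976249526596
manifold base 948 [ 0.4332 -0.0163] [0.0602 0.1263] 8.82 med z 0.03194162169617565
manifold blk 274 [ 0.4328 -0.015 ] [0.0258 0.0603] 9.22 med z 0.06799701026161376
valve base 461 [ 0.4421 -0.2705] [0.0597 0.0601] 28.41 med z 0.032176255871082526
valve coil 123 [ 0.4424 -0.2703] [0.0258 0.0259] 28.98 med z 0.06839312997334268
rod/blade 648 [ 0.5499 -0.282 ] [0.0492 0.3091] 0.55 med z 0.07390612391153117
grip 196 [ 0.5392 -0.4203] [0.0404 0.0238] 88.31 med z 0.11989071355529768
foot 571 [ 0.5456 -0.2591] [0.3961 0.1102] 88.36 med z 0.00713143148337414
150 [(90, 0.182), (96, 0.173), (102, 0.129), (108, 0.132), (114, 0.136), (120, 0.186), (126, 0.183), (132, 0.143), (138, 0.145), (144, 0.158), (150, 0.162), (156, 0.183), (162, 0.168), (168, 0.166), (174, 0.172), (180, 0.173), (186, 0.184)]
154 [(90, 0.182), (96, 0.171), (102, 0.106), (108, 0.087), (114, 0.091), (1
[... 1900 characters left out ...]
.185), (114, 0.184), (120, 0.185), (126, 0.187), (132, 0.18), (138, 0.184), (144, 0.184), (150, 0.184), (156, 0.186), (162, 0.183), (168, 0.186), (174, 0.184), (180, 0.187), (186, 0.182)]
190 [(90, 0.157), (96, 0.15), (102, 0.115), (108, 0.104), (114, 0.172), (120, 0.173), (126, 0.182), (132, 0.181), (138, 0.185), (144, 0.185), (150, 0.184), (156, 0.184), (162, 0.183), (168, 0.18), (174, 0.182), (180, 0.183), (186, 0.186)]
bayvalve coil 144 [0.6717 0.2288] [0.077  0.0595] 84.19 med z 0.06779555642469137
bayvalve base 210 [0.6734 0.2409] [0.079  0.0588] 85.5 med z 0.032080376372888186
mat ((0.5397732257843018, -0.26808249950408936), (0.4108533561229706, 0.0974959135055542), 88.16419219970703)
```

```bash
python3 - <<'E'
from h import *
for n in ['top','scene']:
    I=camera_info(n); z=np.load(n+'0.npz'); C=cloud(I,z['d'])
    m=(abs(C[...,2]-.182)<.006)&(C[...,0]>.55)&(C[...,0]<.77)&(C[...,1]>.05)&(C[...,1]<.38)
    P=C[m][:,:2]; best=None
    for a in np.arange(80,95,.25):
        t=np.radians(a); ex=np.array([np.cos(t),np.sin(t)]); ey=np.array([-ex[1],ex[0]])
        y=P@ey; q=np.percentile(y,[3,97]); w=q[1]-q[0]
        if best is None or w<best[0]: x=P@ex; best=(w,a,q,np.percentile(x,[.5,1,3,97,99,99.5]))
    print(n,len(P),best)
    m=(abs(C[...,2]-.155)<.006)&(C[...,0]>.55)&(C[...,0]<.77)&(C[...,1]>.3)&(C[...,1]<.5)
    P=C[m][:,:2]; best=None
    for a in np.arange(80,95,.25):
        t=np.radians(a); ex=np.array([np.cos(t),np.sin(t)]); ey=np.array([-ex[1],ex[0]])
        y=P@ey; q=np.percentile(y,[3,97]); w=q[1]-q[0]
        if best is None or w<best[0]: x=P@ex; best=(w,a,q,np.percentile(x,[1,3,97,99]))
    print(n,'ctrl',len(P),best)
    # box rim
    m=(abs(C[...,2]-.034)<.005)&(C[...,0]>.34)&(C[...,0]<.53)&(C[...,1]>.08)&(C[...,1]<.33)
    print('box',cv2.minAreaRect(C[m][:,:2].astype(np.float32)))
    m=(abs(C[...,2]-.05)<.02)&(C[...,0]>.64)&(C[...,0]<.75)&(C[...,1]>.12)&(C[...,1]<.32)
    g=z['p'].min(2)
    for lo,hi in ((.026,.037),(.063,.072)):
        m=(C[...,2]>lo)&(C[...,2]<hi)&(C[...,0]>.63)&(C[...,0]<.72)&(C[...,1]>.1)&(C[...,1]<.32)
        P=C[m]; print('inbay',lo,len(P),P[:,:2].min(0),P[:,:2].max(0))
E
```

```text
top 2746 (np.float64(0.11339113691710545), np.float64(84.5), array([-0.69311201, -0.57972087]), array([0.15157621, 0.15229836, 0.15448533, 0.37806205, 0.38081029,
       0.38170108]))
top ctrl 1955 (np.float64(0.12434498732264543), np.float64(80.0), array([-0.65818218, -0.53383719]), array([0.43798995, 0.44736285, 0.53013802, 0.53384539]))
box ((0.43554800748825073, 0.20129483938217163), (0.1416645646095276, 0.20872175693511963), 0.0070679159834980965)
inbay 0.026 260 [0.64581127 0.10299701] [0.71012577 0.31945153]
inbay 0.063 180 [0.64461834 0.10011338] [0.70994946 0.31964691]
scene 2690 (np.float64(0.1130588142425033), np.float64(85.25), array([-0.69894179, -0.58588298]), array([0.14588129, 0.14655197, 0.14939581, 0.37289027, 0.37462047,
       0.37490347]))
scene ctrl 2580 (np.float64(0.1213604677930401), np.float64(91.75), array([-0.74809244, -0.62673198]), array([0.30268216, 0.3087988 , 0.40158857, 0.40588331]))
box ((0.4369560480117798, 0.20227235555648804), (0.14786456525325775, 0.20966428518295288), 0.16945841908454895)
inbay 0.026 141 [0.63001549 0.10007948] [0.71689433 0.29587702]
inbay 0.063 182 [0.64689209 0.10030521] [0.71665928 0.29515565]
```

```bash
cat > ov.py <<'E'
from h import *
def bayT(m,a):
    t=np.radians(a); ex=np.array([np.cos(t),np.sin(t),0]); ey=np.array([-ex[1],ex[0],0])
    return lambda b: np.array([m[0],m[1],0])+np.atleast_2d(b)@np.array([ex,ey,[0,0,1]])
def rect(x0,x1,y0,y1,z): return np.array([[x0,y0,z],[x1,y0,z],[x1,y1,z],[x0,y1,z]])
def draw(img,I,P,c,s,o):
    q=(proj(I,P)-np.array(o)+.5)*s
    cv2.polylines(img,[np.round(q).astype(int)],True,c,1,cv2.LINE_AA)
E
cat > o1.py <<'E'
from ov import *
import sys
mx,my,a,vx,vy,va=map(float,sys.argv[1:7])
T=bayT((mx,my),a)
for n,o,e,s in (('top',(40,120),(240,220),4),('scene',(270,235),(450,395),4)):
    I=camera_info(n); z=np.load(n+'0.npz'); img=cv2.resize(z['p'][o[1]:e[1],o[0]:e[0]],None,fx=s,fy=s,interpolation=2)
    draw(img,I,T(rect(0,.23,-.054,.054,.182)),(0,0,255),s,o); draw(img,I,T(rect(0,.23,-.054,.054,0)),(255,0,255),s,o)
    t=np.radians(va); V=np.array([[np.cos(t),np.sin(t),0],[-np.sin(t),np.cos(t),0],[0,0,1]])
    for h,zz,c in ((.03,.032,(0,255,255)),(.03,0,(255,255,0)),(.013,.068,(0,255,0))): draw(img,I,T(rect(-h,h,-h,h,zz)@V+np.array([vx,vy,0])),c,s,o)
    cv2.imwrite(f'pics/{sys.argv[7]}_{n}.png',img)
E
python3 o1.py .650 .093 85 .15 0 0 o1
```

```text
(no output)
```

View pics/o1_top.png

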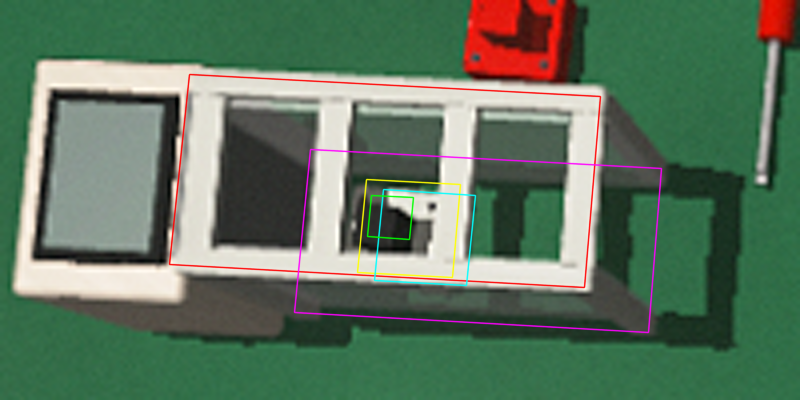

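View pics/o1_scene.png

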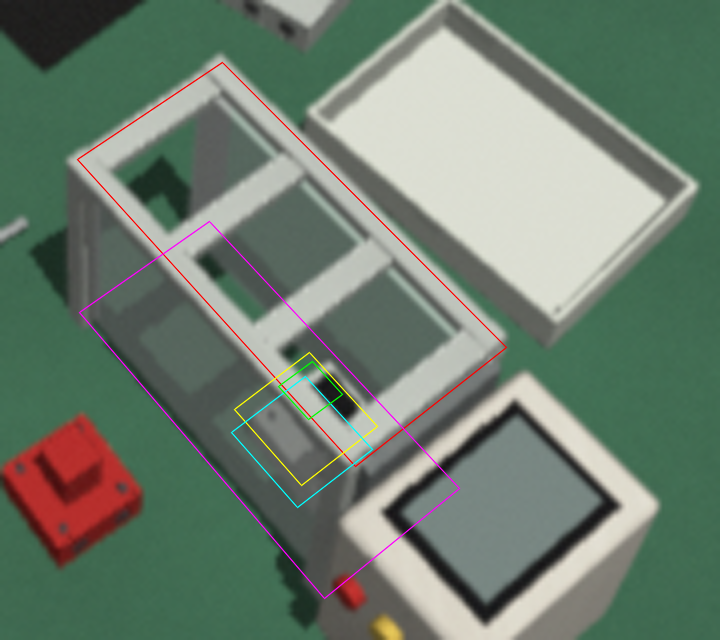

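```bash
python3 - <<'E'
from h import *
p=cv2.imread('pics/top0.png'); q=cv2.imread('pics/scene0.png')
a=cv2.resize(p[150:196,110:165],None,fx=10,fy=10,interpolation=2)
b=cv2.resize(q[305:365,320:370],None,fx=10,fy=10,interpolation=2)
cv2.imwrite('pics/z1.png',np.clip(a*1.3,0,255).astype(np.uint8));cv2.imwrite('pics/z2.png',b)
E
```

```text
(no output)
```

View pics/z1.png

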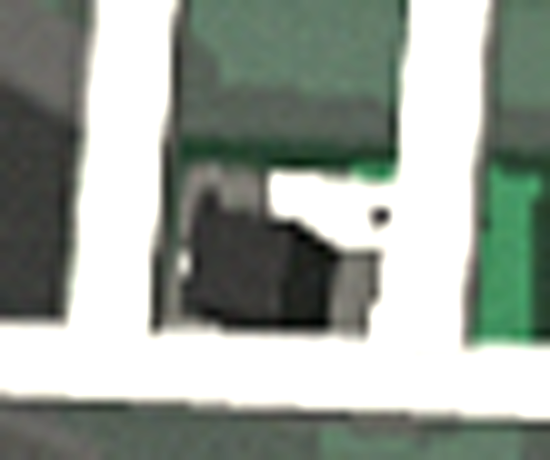

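View pics/z2.png

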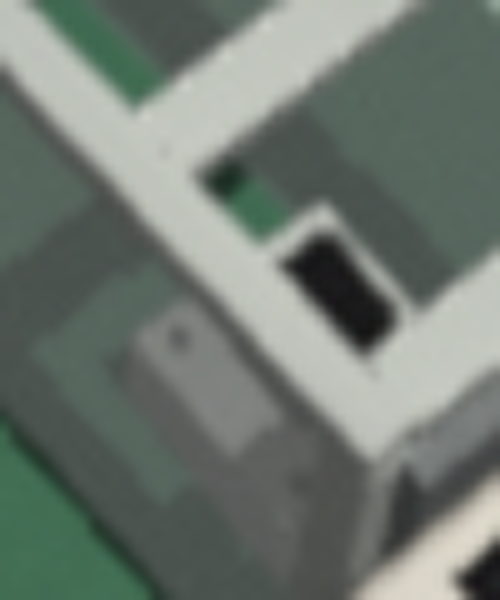

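```bash
python3 - <<'E'
from h import *
m=np.array([.652,.092]);t=np.radians(85);ex=np.array([np.cos(t),np.sin(t)]);ey=np.array([-ex[1],ex[0]])
def b(n,u,v,z):
    w=onz(camera_info(n),u,v,z)[:2]; return np.round([(w-m)@ex,(w-m)@ey],4),np.round(w,3)
T=lambda x,y:(110+x/10-.45,150+y/10-.45); S=lambda x,y:(320+x/10-.45,305+y/10-.45)
print('top coil UL',b('top',*T(192,190),.068),'UR?',b('top',*T(285,222),.068),'right edge lower',b('top',*T(283,315),.068))
print('base upper edge',b('top',*T(270,170),.032),b('top',*T(350,178),.032),'left edge',b('top',*T(175,250),.032), 'hole',b('top',*T(380,214),.032))
for q in ((285,262),(325,232),(400,320),(365,355)): print('scene coil',b('scene',*S(*q),.068))
for q in ((140,345),(195,295),(325,205),(412,300)): print('scene base',b('scene',*S(*q),.032))
E
```

```text
top coil UL (array([ 0.1725, -0.0096]), array([0.677, 0.263])) UR? (array([ 0.1489, -0.0028]), array([0.668, 0.24 ])) right edge lower (array([0.1472, 0.0203]), array([0.645, 0.24 ]))
base upper edge (array([ 0.1663, -0.0227]), array([0.689, 0.256])) (array([ 0.1458, -0.0218]), array([0.686, 0.235])) left edge (array([ 0.1885, -0.0007]), array([0.669, 0.28 ])) hole (array([ 0.1374, -0.0129]), array([0.677, 0.228]))
scene coil (array([0.15 , 0.006]), array([0.659, 0.242]))
scene coil (array([0.1501, 0.0184]), array([0.647, 0.243]))
scene coil (array([0.1769, 0.0172]), array([0.65, 0.27]))
scene coil (array([0.1783, 0.005 ]), array([0.663, 0.27 ]))
scene base (array([ 0.1336, -0.0214]), array([0.685, 0.223]))
scene base (array([ 0.132 , -0.0027]), array([0.666, 0.223]))
scene base (array([0.1337, 0.0376]), array([0.626, 0.228]))
scene base (array([0.1646, 0.0373]), array([0.629, 0.259]))
```

```bash
python3 - <<'E'
from h import *
from scipy.spatial.transform import Rotation as Ro
o=r.get_obs(); M=Ro.from_quat(o['eef_rot']).as_matrix(); print('tool axes\n',np.round(M,3),'jaw yaw',np.degrees(np.arctan2(M[1,0],M[0,0])))
for n in ['top','scene']:
    I=camera_info(n); z=np.load(n+'0.npz'); C=cloud(I,z['d'])
    def sel(x0,x1,y0,y1,z0,z1): 
        m=(C[...,0]>x0)&(C[...,0]<x1)&(C[...,1]>y0)&(C[...,1]<y1)&(C[...,2]>z0)&(C[...,2]<z1); return C[m]
    g=sel(.5,.58,-.46,-.38,.114,.126)[:,:2]; b=sel(.5,.59,-.15,-.1,.067,.08)[:,:2]; rod=sel(.5,.59,-.38,-.16,.067,.08)[:,:2]
    f=np.polyfit(rod[:,1],rod[:,0],1)
    print(n,'grip',cv2.minAreaRect(g.astype(np.float32)),'blade',cv2.minAreaRect(b.astype(np.float32)),'rod slope deg',np.degrees(np.arctan(f[0])),'x at -.42',np.polyval(f,-.42),'x at -.13',np.polyval(f,-.13))
I=camera_info('top')
for q in ((231,165),(232,128),(241,95)): print('screwdr',onz(I,*q,.01))
print('mat corners',[onz(I,*q,0)[:2].round(3) for q in ((264,201),(264,240),(420,201),(420,239))])
E
```

```text
tool axes
 [[ 0.248 -0.     0.969]
 [-0.969  0.002  0.248]
 [-0.002 -1.     0.   ]] jaw yaw -75.62934393731223
top grip ((0.5392032861709595, -0.42026832699775696), (0.040376707911491394, 0.02380945347249508), 88.30935668945312) blade ((0.548259437084198, -0.13917963206768036), (0.021751293912529945, 0.04937761276960373), 88.36866760253906) rod slope deg 1.8176827357714846 x at -.42 0.5392093378994836 x at -.13 0.5484125446836835
scene grip ((0.5424284338951111, -0.41579458117485046), (0.04022398218512535, 0.02380537800490856), 86.17036437988281) blade ((0.550739586353302, -0.13602086901664734), (0.027035903185606003, 0.050716519355773926), 87.2361068725586) rod slope deg 1.6563480826045636 x at -.42 0.5427253576143336 x at -.13 0.5511112248123462
screwdr [0.69032898 0.01827283 0.01      ]
screwdr [0.78858539 0.01404813 0.01      ]
screwdr [ 0.87685638 -0.01117336  0.01      ]
mat corners [array([ 0.595, -0.064]), array([ 0.494, -0.062]), array([ 0.582, -0.464]), array([ 0.485, -0.458])]
```

Request:
servo_tool(commands=[0.95,0.53,0,0,0,0.58,-1,0.95,0.53,0,0,0,0.58,-1,0.95,0.53,0,0,0,0.58,-1,0.95,0.53,0,0,0,0.58,-1,0.95,0.53,0,0,0,0.58,-1,0.95,0.53,0,0,0,0.58,-1,0.95,0.53,0,0,0,0.58,-1,0.95,0.53,0,0,0,0.58,-1])

```text
time_s: 1.15
position: [0.352, -0.5231, 0.4043]
eef_rot: [-0.668, 0.232, -0.232, 0.668]
wrist_force: [0.2, -0.7, 1.0]
opening: 1.0
```

Request:
servo_tool(commands=[0.95,0.53,0,0,0,0.58,-1,0.95,0.53,0,0,0,0.58,-1,0.95,0.53,0,0,0,0.58,-1,0.95,0.53,0,0,0,0.58,-1,0.95,0.53,-0.5,0,0,0.58,-1,0.95,0.53,-0.5,0,0,0.58,-1,0.95,0.53,-0.5,0,0,0.58,-1,0.95,0.53,-0.5,0,0,0.54,-1])

```text
time_s: 2.15
position: [0.542, -0.4171, 0.3538]
eef_rot: [-0.707, 0.01, -0.009, 0.707]
wrist_force: [0.4, 0.6, 1.3]
opening: 1.001
```

```bash
cat > st.py <<'E'
from h import *
from scipy.spatial.transform import Rotation as Ro
import sys
def st():
    o=r.get_obs(); M=Ro.from_quat(o['eef_rot']).as_matrix()
    print('t',round(o['time_s'],2),'tcp',o['position'].round(4),'jaw',np.degrees(np.arctan2(M[1,0],M[0,0])).round(2),'tilt',np.degrees(np.arccos(-M[2,1])).round(2),'grasp',(o['position']+.155*M[:,1]).round(4),'F',o['wrist_force'].round(1),'mom',o['moment'].round(2),'op',round(o['opening'],3),'q',o['joint_pos'].round(2))
def snap(n,tag):
    i=camera_info(n); p,d=camera(n); np.savez(f'{n}_{tag}.npz',p=p,d=d); cv2.imwrite(f'pics/{n}_{tag}.png',p); return i,p,d
if __name__=='__main__':
    st()
    for a in sys.argv[1:]: snap(*a.split(':'))
E
python3 st.py wrist:a
```

```text
t 2.15 tcp [ 0.542  -0.4171  0.3538] jaw -1.57 tilt 0.05 grasp [ 0.5419 -0.417   0.1988] F [0.4 0.6 1.3] mom [-0.01  0.   -0.02] op 1.001 q [-0.82  0.37  1.5  -0.    1.27 -0.79]
```

View pics/wrist_a.png

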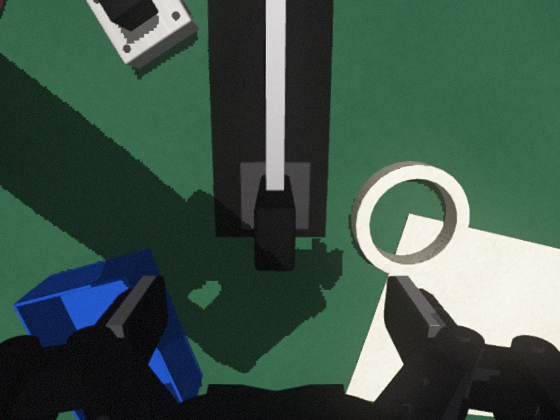

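Request:
servo_tool(commands=[0,-0.04,-0.8,0,0,0,-1,0,0,-0.8,0,0,0,-1,0,0,-0.8,0,0,0,-1,0,0,-0.8,0,0,0,-1,0,0,-0.8,0,0,0,-1,0,0,0,0,0,0,-1])

```text
time_s: 2.95
position: [0.5407, -0.4182, 0.2519]
eef_rot: [-0.706, 0.012, -0.01, 0.708]
wrist_force: [0.1, -0.3, 0.5]
opening: 1.001
```

Request:
servo_tool(commands=[0,0,0,0,0,0,1,0,0,0,0,0,0,1,0,0,0,0,0,0,1,0,0,0,0,0,0,1,0,0,0,0,0,0,1,0,0,0,0,0,0,1,0,0,0,0,0,0,1,0,0,0,0,0,0,1], newtons=110)

```text
time_s: 3.95
position: [0.5415, -0.4189, 0.2556]
eef_rot: [0.707, -0.01, 0.011, -0.707]
wrist_force: [-2.0, 0.4, 6.2]
opening: 0.266
```

```bash
python3 st.py wrist:b
```

```text
t 3.95 tcp [ 0.5415 -0.4189  0.2556] jaw -1.71 tilt 0.07 grasp [ 0.5416 -0.4191  0.1006] F [-2.   0.4  6.2] mom [ 0.14  0.22 -0.  ] op 0.266 q [-0.82  0.48  1.55 -0.    1.11 -0.79]
```

View pics/wrist_b.png

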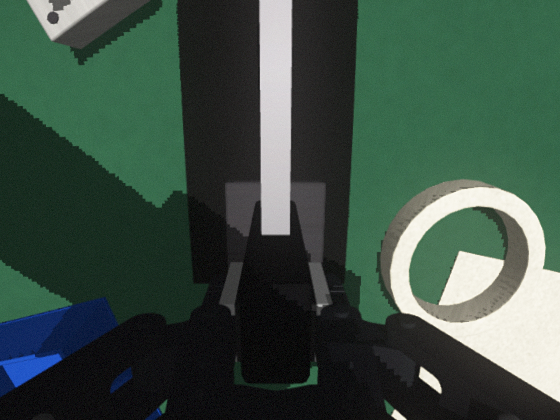

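Request:
servo_tool(commands=[0,0,0.3,0,0,0,1,0,0,0.7,0,0,0,1,0,0,0.8,0,0,0,1,0,0,0.8,0,0,0,1,0,0,0.8,0,0,0,1,0,0,0.6,0,0,0,1,0,0,0,0,0,0,1])

```text
time_s: 4.88
position: [0.5416, -0.4189, 0.3569]
eef_rot: [0.708, -0.01, 0.011, -0.706]
wrist_force: [0.6, -0.5, -3.6]
opening: 0.265
```

```bash
python3 st.py scene:c top:c; python3 - <<'E'
from h import *
for n in ['top','scene']:
    I=camera_info(n); z=np.load(n+'_c.npz'); C=cloud(I,z['d'])
    m=(C[...,0]>.5)&(C[...,0]<.6)&(C[...,1]>-.37)&(C[...,1]<-.14)&(C[...,2]>.1)&(C[...,2]<.26)
    P=C[m]; print(n,len(P))
    for y in np.arange(-.37,-.12,.03):
        k=abs(P[:,1]-y)<.01
        if k.sum(): print(round(y,2),k.sum(),np.median(P[k],0).round(4), P[k][:,2].max().round(4))
cv2.imwrite('pics/sc.png',cv2.resize(cv2.imread('pics/scene_c.png')[60:300,130:400],None,fx=2.8,fy=2.4))
E
```

```text
t 4.88 tcp [ 0.5416 -0.4189  0.3569] jaw -1.71 tilt 0.2 grasp [ 0.542  -0.4193  0.2019] F [ 0.6 -0.5 -3.6] mom [-0.15  0.01  0.  ] op 0.265 q [-0.82  0.36  1.5  -0.    1.27 -0.79]
top 603
-0.37 4 [ 0.5445 -0.3623  0.1725] 0.1742
-0.34 55 [ 0.5401 -0.3403  0.173 ] 0.1787
-0.31 54 [ 0.5415 -0.3097  0.1728] 0.1791
-0.28 56 [ 0.5432 -0.2796  0.1735] 0.1788
-0.25 55 [ 0.5429 -0.2504  0.1735] 0.1781
-0.22 54 [ 0.5445 -0.2199  0.173 ] 0.1791
-0.19 56 [ 0.5454 -0.1892  0.1735] 0.1774
-0.16 54 [ 0.5464 -0.1603  0.1735] 0.1784
scene 413
-0.37 14 [ 0.545  -0.3643  0.1748] 0.1782
-0.34 32 [ 0.5478 -0.3399  0.1727] 0.1775
-0.31 34 [ 0.5478 -0.31    0.1738] 0.1796
-0.28 35 [ 0.5494 -0.2816  0.1733] 0.1784
-0.25 36 [ 0.5497 -0.2493  0.1727] 0.1775
-0.22 41 [ 0.5521 -0.2184  0.1733] 0.1785
-0.19 38 [ 0.5515 -0.1901  0.1734] 0.1771
-0.16 38 [ 0.5525 -0.1589  0.1729] 0.1773
```

View pics/sc.png

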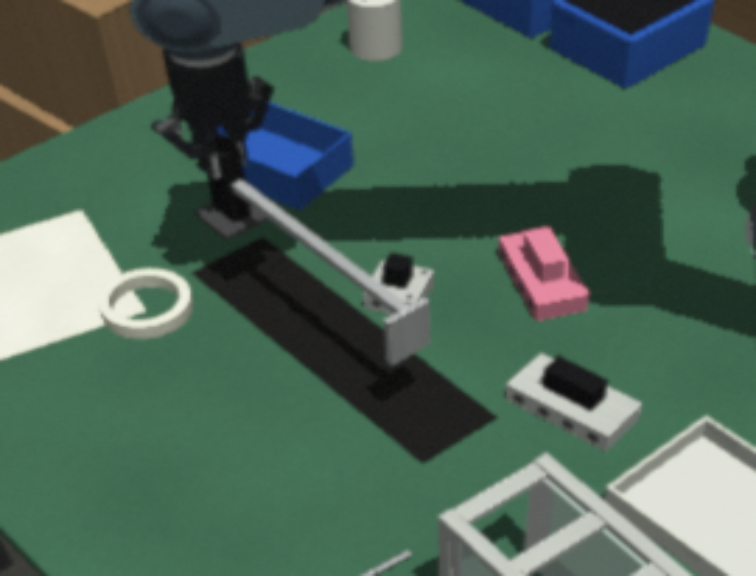

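Request:
servo_tool(commands=[0.39,0.88,0,0,0,-0.05,1,0.39,0.88,0,0,0,-0.05,1,0.39,0.88,0,0,0,-0.05,1,0.39,0.88,0,0,0,-0.05,1,0.39,0.88,0,0,0,-0.05,1,0.39,0.88,-0.2,0,0,-0.05,1,0.38,0.88,-0.2,0,0,-0.05,1,0.38,0.88,-0.24,0,0,-0.06,1])

```text
time_s: 5.98
position: [0.6188, -0.2418, 0.337]
eef_rot: [-0.706, 0.032, -0.03, 0.707]
wrist_force: [-0.0, 0.3, -3.8]
opening: 0.265
```

Request:
servo_tool(commands=[0,0,0,0,0,0,1,0,0,0,0,0,0,1])

```text
time_s: 6.22
position: [0.6186, -0.2429, 0.3379]
eef_rot: [-0.706, 0.031, -0.03, 0.707]
wrist_force: [-0.1, 0.0, -3.1]
opening: 0.267
```

```bash
python3 st.py scene:d top:d; python3 - <<'E'
from h import *
a=cv2.resize(cv2.imread('pics/scene_d.png')[150:390,180:450],None,fx=2.8,fy=2.4)
cv2.imwrite('pics/sd.png',a); cv2.imwrite('pics/td.png',cv2.resize(cv2.imread('pics/top_d.png')[110:240,40:320],None,fx=2.8,fy=2.8))
for n in ['top','scene']:
    I=camera_info(n); z=np.load(n+'_d.npz'); C=cloud(I,z['d'])
    m=(C[...,0]>.58)&(C[...,0]<.67)&(C[...,1]>-.19)&(C[...,1]<.06)&(C[...,2]>.13)&(C[...,2]<.17)
    P=C[m]; 
    for y in np.arange(-.18,.06,.04):
        k=abs(P[:,1]-y)<.01
        if k.sum(): print(n,round(y,2),k.sum(),np.median(P[k],0).round(4))
E
```

```text
t 6.22 tcp [ 0.6186 -0.2429  0.3379] jaw -4.99 tilt 0.08 grasp [ 0.6184 -0.2429  0.1829] F [-0.1  0.  -3.1] mom [-0.17 -0.02 -0.01] op 0.267 q [-0.54  0.34  1.57 -0.    1.24 -0.46]
top -0.14 45 [ 0.6256 -0.1384  0.1558]
top -0.1 54 [ 0.6282 -0.0999  0.1564]
top -0.06 53 [ 0.6319 -0.0592  0.1563]
top -0.02 52 [ 0.6351 -0.0206  0.1557]
top 0.02 53 [0.6392 0.0202 0.1562]
scene -0.18 42 [ 0.6263 -0.1803  0.1549]
scene -0.14 41 [ 0.6297 -0.1385  0.1542]
scene -0.1 41 [ 0.6328 -0.1015  0.155 ]
scene -0.06 43 [ 0.6358 -0.0598  0.1548]
scene -0.02 46 [ 0.6407 -0.0199  0.155 ]
scene 0.02 49 [0.6441 0.0206 0.1557]
```

View pics/sd.png

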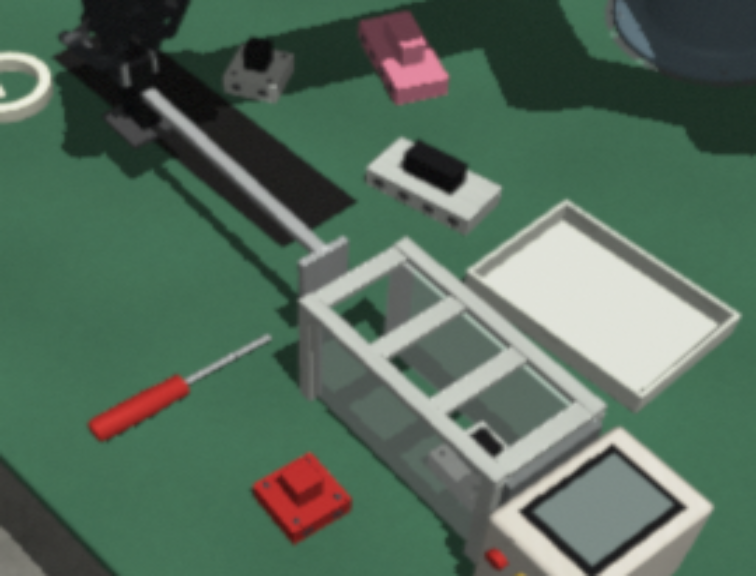

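View pics/td.png

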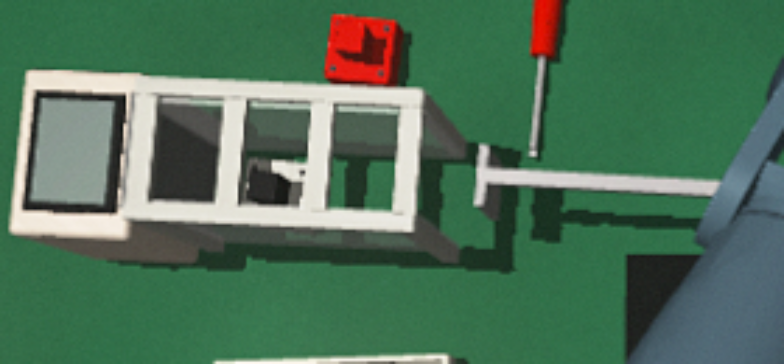

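Request:
servo_tool(commands=[0.07,0.85,0,0,0,0,1,0.08,0.85,0,0,0,0,1,0.07,0.85,0,0,0,0,1,0.08,0.85,0,0,0,0,1,0.07,0.85,0,0,0,0,1,0.08,0.85,0,0,0,0,1])

```text
time_s: 7.08
position: [0.6302, -0.1136, 0.3387]
eef_rot: [-0.706, 0.031, -0.031, 0.706]
wrist_force: [0.4, 0.2, -4.4]
opening: 0.27
```

Request:
servo_tool(commands=[0.07,0.85,0,0,0,0,1,0.08,0.85,0,0,0,0,1,0.07,0.85,0,0,0,0,1,0.08,0.85,0,0,0,0,1,0.07,0.85,0,0,0,0,1,0.07,0.79,0,0,0,0,1,0,0,0,0,0,0,1])

```text
time_s: 7.95
position: [0.6411, 0.0125, 0.3386]
eef_rot: [0.706, -0.03, 0.03, -0.706]
wrist_force: [0.0, -0.2, -3.3]
opening: 0.266
```

```bash
python3 st.py scene:e top:e; python3 - <<'E'
from h import *
a=cv2.resize(cv2.imread('pics/scene_e.png')[240:390,260:450],None,fx=4,fy=4)
cv2.imwrite('pics/se.png',a); cv2.imwrite('pics/te.png',cv2.resize(cv2.imread('pics/top_e.png')[120:220,40:240],None,fx=4,fy=4))
E
```

```text
t 7.95 tcp [0.6411 0.0125 0.3386] jaw -4.87 tilt 0.01 grasp [0.6411 0.0124 0.1836] F [ 0.  -0.2 -3.3] mom [-0.15  0.03 -0.03] op 0.266 q [-0.16  0.29  1.63 -0.    1.22 -0.07]
```

View pics/se.png

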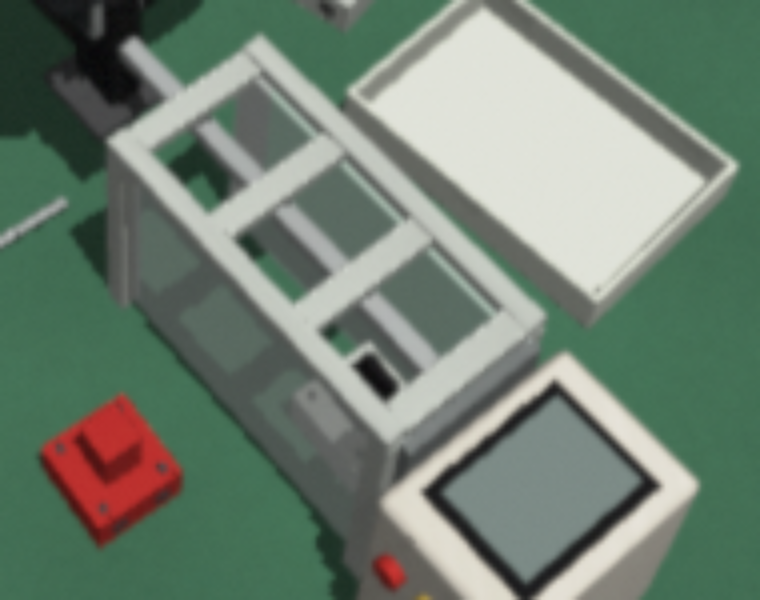

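View pics/te.png

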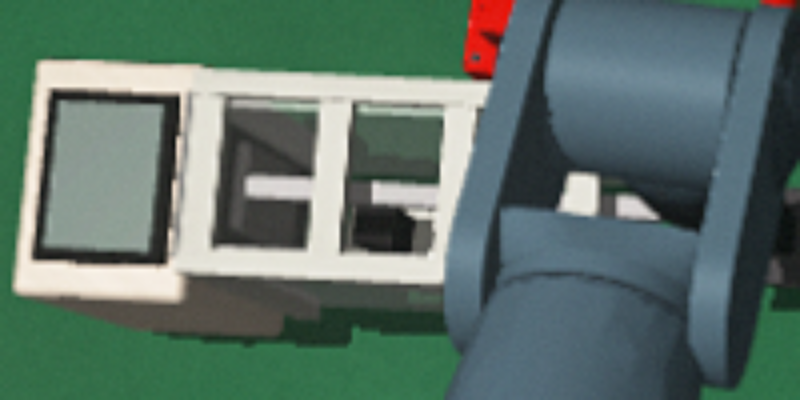

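```bash
python3 - <<'E'
from h import *
m=np.array([.648,.0899]);t=np.radians(84.75);ex=np.array([np.cos(t),np.sin(t)]);ey=np.array([-ex[1],ex[0]])
def b(n,u,v,z):
    w=onz(camera_info(n),u,v,z)[:2]; return np.round([(w-m)@ex,(w-m)@ey],4),np.round(w,3)
for q in ((231,187),(244,187)): print(b('top',40+q[0]/4,120+q[1]/4,.156))
print(b('top',133,174,.068))
cv2.imwrite('pics/te2.png',cv2.resize(cv2.imread('pics/top_e.png')[140:190,85:155],None,fx=10,fy=10,interpolation=2)*1)
E
```

```text
(array([0.2135, 0.0042]), array([0.663, 0.303]))
(array([0.2062, 0.0037]), array([0.663, 0.296]))
(array([0.1632, 0.0004]), array([0.663, 0.252]))
```

View pics/te2.png

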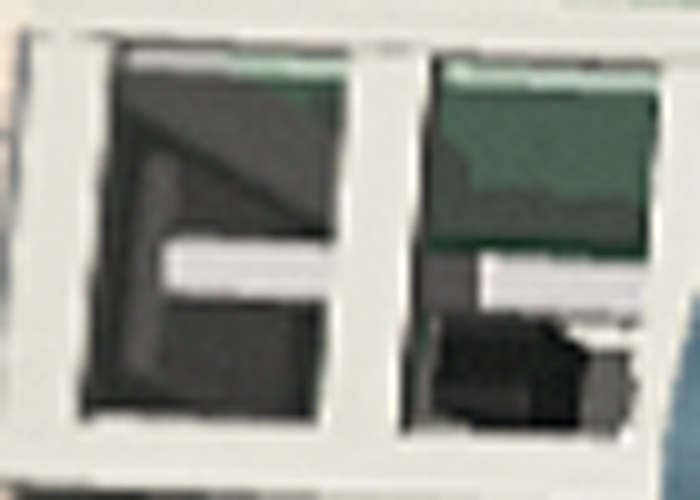

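Request:
servo_tool(commands=[0,0,-0.4,0,0,0,1,0,0,-0.4,0,0,0,1,0,0,-0.4,0,0,0,1,0,0,-0.4,0,0,0,1,0,0,-0.4,0,0,0,1,0,0,-0.4,0,0,0,1])

```text
time_s: 8.8
position: [0.6411, 0.0108, 0.278]
eef_rot: [-0.706, 0.031, -0.031, 0.706]
wrist_force: [-0.2, 0.3, -3.3]
opening: 0.267
```

Request:
servo_tool(commands=[0,0,-0.2,0,0,0,1,0,0,-0.2,0,0,0,1,0,0,0,0,0,0,1])

```text
time_s: 9.18
position: [0.641, 0.0109, 0.2684]
eef_rot: [-0.706, 0.031, -0.031, 0.706]
wrist_force: [0.2, -0.2, -3.9]
opening: 0.269
```

```bash
python3 st.py scene:f top:f; python3 - <<'E'
from h import *
a=cv2.resize(cv2.imread('pics/scene_f.png')[240:390,260:450],None,fx=4,fy=4)
cv2.imwrite('pics/sf.png',a); cv2.imwrite('pics/tf.png',cv2.resize(cv2.imread('pics/top_f.png')[140:190,85:155],None,fx=10,fy=10,interpolation=2))
for n in ['top','scene']:
    I=camera_info(n); z=np.load(n+'_f.npz'); C=cloud(I,z['d'])
    m=(C[...,0]>.62)&(C[...,0]<.69)&(C[...,1]>.05)&(C[...,1]<.3)&(C[...,2]>.075)&(C[...,2]<.1)
    P=C[m]; print(n,len(P),np.percentile(P[:,2],[10,25,50,75,90]) if len(P) else 0)
E
```

```text
t 9.18 tcp [0.641  0.0109 0.2684] jaw -4.99 tilt 0.03 grasp [0.6409 0.0109 0.1134] F [ 0.2 -0.2 -3.9] mom [-0.08  0.   -0.04] op 0.269 q [-0.16  0.37  1.66 -0.    1.1  -0.07]
top 295 [0.08137551 0.08434048 0.08632057 0.08797533 0.08941901]
scene 483 [0.08049943 0.08389571 0.08570585 0.08760977 0.08996278]
```

View pics/tf.png

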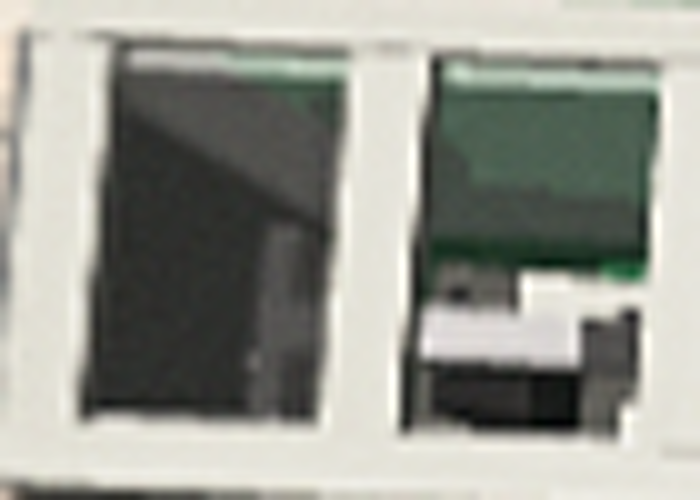

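View pics/sf.png

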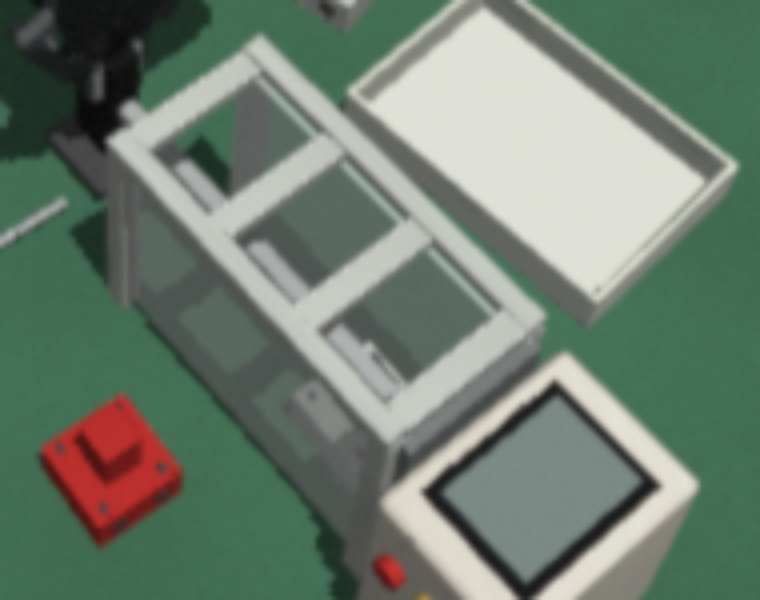

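Request:
servo_tool(commands=[-0.03,-0.4,0,0,0,0,1,-0.03,-0.4,0,0,0,0,1,-0.04,-0.5,0,0,0,0,1,-0.04,-0.5,0,0,0,0,1,-0.04,-0.5,0,0,0,0,1,-0.04,-0.5,0,0,0,0,1])

```text
time_s: 10.02
position: [0.6355, -0.0601, 0.2687]
eef_rot: [-0.706, 0.031, -0.031, 0.706]
wrist_force: [-0.6, 1.2, -3.6]
opening: 0.269
```

```bash
python3 st.py scene:g top:g; python3 - <<'E'
from h import *
a=cv2.resize(cv2.imread('pics/scene_g.png')[240:390,260:450],None,fx=4,fy=4)
cv2.imwrite('pics/sg.png',a); cv2.imwrite('pics/tg.png',cv2.resize(cv2.imread('pics/top_g.png')[130:200,85:205],None,fx=6,fy=6,interpolation=2))
E
```

```text
t 10.03 tcp [ 0.6355 -0.0601  0.2687] jaw -5.01 tilt 0.01 grasp [ 0.6355 -0.0601  0.1137] F [-0.6  1.2 -3.6] mom [ 0.25 -0.01  0.01] op 0.269 q [-0.27  0.37  1.67  0.    1.1  -0.18]
```

View pics/tg.png

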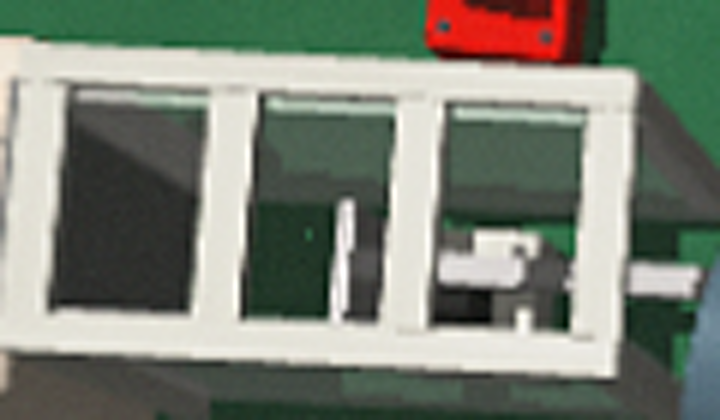

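View pics/sg.png

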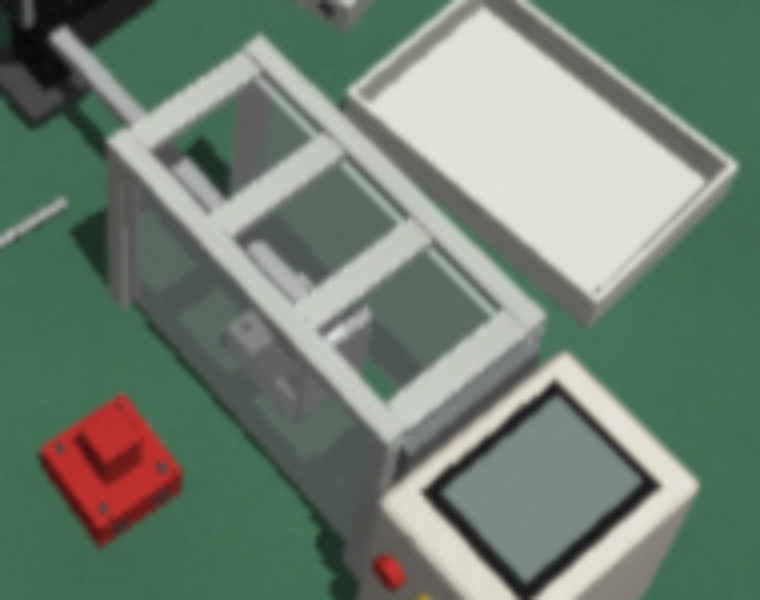

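Dragging works (1.2 N, unit at about tg (500,265) moving with the blade). Continue out.

Request:
servo_tool(commands=[-0.04,-0.5,0,0,0,0,1,-0.04,-0.5,0,0,0,0,1,-0.04,-0.5,0,0,0,0,1,-0.04,-0.5,0,0,0,0,1,-0.04,-0.5,0,0,0,0,1,-0.04,-0.5,0,0,0,0,1,-0.04,-0.5,0,0,0,0,1,-0.04,-0.5,0,0,0,0,1])

```text
time_s: 11.12
position: [0.6275, -0.16, 0.2687]
eef_rot: [-0.706, 0.031, -0.031, 0.706]
wrist_force: [0.2, 1.0, -3.1]
opening: 0.269
```

Request:
servo_tool(commands=[-0.04,-0.5,0,0,0,0,1,-0.04,-0.5,0,0,0,0,1,-0.04,-0.5,0,0,0,0,1,-0.04,-0.5,0,0,0,0,1,-0.04,-0.5,0,0,0,0,1,-0.04,-0.5,0,0,0,0,1,-0.04,-0.5,0,0,0,0,1,-0.04,-0.3,0,0,0,0,1])

```text
time_s: 12.12
position: [0.6195, -0.2551, 0.2687]
eef_rot: [0.706, -0.031, 0.031, -0.706]
wrist_force: [0.2, 1.0, -3.5]
opening: 0.267
```

```bash
python3 st.py scene:h top:h
```

```text
t 12.12 tcp [ 0.6195 -0.2551  0.2687] jaw -5.02 tilt 0.01 grasp [ 0.6195 -0.2551  0.1137] F [ 0.2  1.  -3.5] mom [ 0.18 -0.07 -0.04] op 0.267 q [-0.56  0.43  1.58 -0.    1.12 -0.47]
```

View pics/top_h.png

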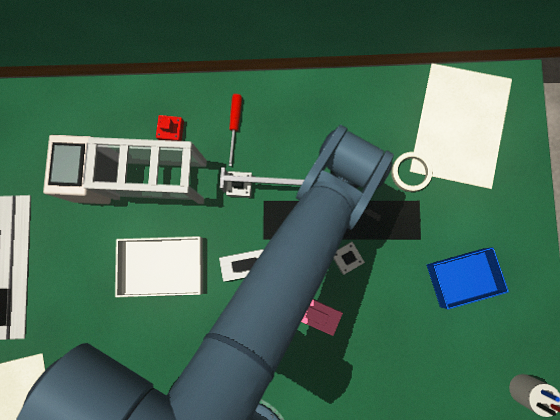

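View pics/scene_h.png

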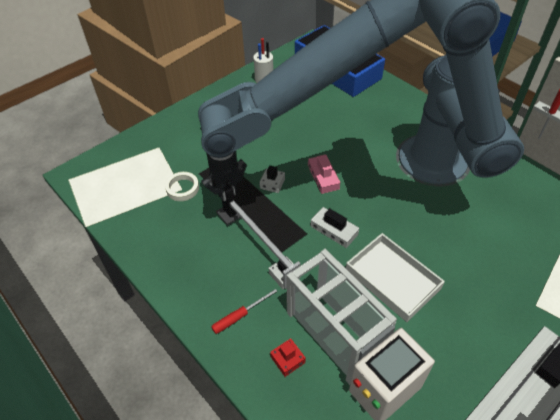

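Request:
servo_tool(commands=[-0.04,-0.5,0,0,0,0,1,-0.04,-0.5,0,0,0,0,1,0,0,0,0,0,0,1,0.03,0.4,0,0,0,0,1,0,0,0.4,0,0,0,1,0,0,0.8,0,0,0,1,0,0,0.8,0,0,0,1,0,0,0.8,0,0,0,1])

```text
time_s: 13.22
position: [0.6185, -0.2693, 0.3413]
eef_rot: [0.707, -0.03, 0.031, -0.706]
wrist_force: [0.2, 0.4, -3.6]
opening: 0.268
```

Request:
servo_tool(commands=[0,0,0.6,0,0,0,1,-0.52,-0.98,0,0,0,0.08,1,-0.52,-0.98,0,0,0,0.08,1,-0.52,-0.98,0,0,0,0.08,1,-0.52,-0.98,0,0,0,0.08,1,-0.52,-0.98,0,0,0,0.08,1,-0.47,-1.0,0,0,0,0,1,0,0,0,0,0,0,1])

```text
time_s: 14.22
position: [0.5406, -0.4184, 0.3542]
eef_rot: [0.707, -0.012, 0.012, -0.707]
wrist_force: [1.1, 1.2, -3.5]
opening: 0.268
```

```bash
python3 st.py top:i scene:i; python3 - <<'E'
from h import *
for n in ['top','scene']:
    I=camera_info(n); z=np.load(n+'_i.npz'); C=cloud(I,z['d'])
    for y in (-.32,-.28,-.24,-.2,-.16):
        m=(C[...,0]>.5)&(C[...,0]<.6)&(abs(C[...,1]-y)<.01)&(C[...,2]>.1)&(C[...,2]<.26)
        print(n,y,np.median(C[m],0).round(4))
E
```

```text
t 14.22 tcp [ 0.5406 -0.4184  0.3542] jaw -1.95 tilt 0.03 grasp [ 0.5406 -0.4185  0.1992] F [ 1.1  1.2 -3.5] mom [-0.14 -0.04  0.02] op 0.268 q [-0.82  0.37  1.5  -0.    1.27 -0.79]
top -0.32 [ 0.5405 -0.3208  0.1725]
top -0.28 [ 0.5427 -0.2791  0.1719]
top -0.24 [ 0.5439 -0.2398  0.1719]
top -0.2 [ 0.5453 -0.2001  0.172 ]
top -0.16 [ 0.5464 -0.1604  0.172 ]
scene -0.32 [ 0.5473 -0.3188  0.1707]
scene -0.28 [ 0.5479 -0.2795  0.1702]
scene -0.24 [ 0.5503 -0.2407  0.1697]
scene -0.2 [ 0.5517 -0.1999  0.171 ]
scene -0.16 [ 0.5517 -0.1603  0.1714]
```

View pics/top_i.png

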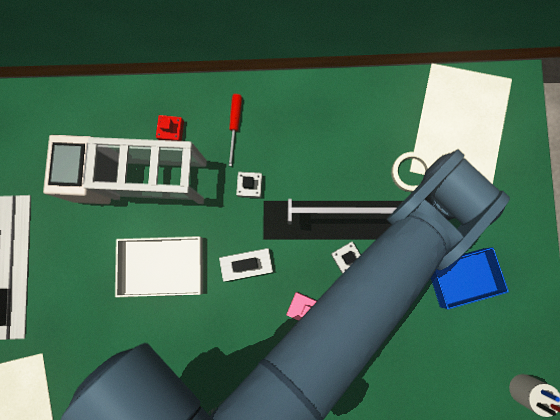

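Request:
servo_tool(commands=[0,0,-0.7,0,0,0,1,0,0,-0.8,0,0,0,1,0,0,-0.8,0,0,0,1,0,0,-0.7,0,0,0,1,0,0,-0.4,0,0,0,1,0,0,-0.3,0,0,0,1,0,0,-0.1,0,0,0,1,0,0,0,0,0,0,1])

```text
time_s: 15.32
position: [0.5417, -0.4168, 0.2591]
eef_rot: [0.707, -0.011, 0.011, -0.707]
wrist_force: [-0.0, -0.5, -3.0]
opening: 0.269
```

```bash
python3 st.py
```

```text
t 15.32 tcp [ 0.5417 -0.4168  0.2591] jaw -1.79 tilt 0.05 grasp [ 0.5418 -0.4169  0.1041] F [-0.  -0.5 -3. ] mom [-0.24  0.07  0.01] op 0.269 q [-0.82  0.47  1.55  0.    1.12 -0.79]
```

Request:
servo_tool(commands=[0,-0.05,-0.04,0,0,0,1,0,0,-0.04,0,0,0,1,0,0,0,0,0,0,1])

```text
time_s: 15.7
position: [0.5416, -0.4179, 0.2567]
eef_rot: [-0.707, 0.011, -0.011, 0.707]
wrist_force: [0.5, 0.1, -4.0]
opening: 0.268
```

```bash
python3 st.py
```

```text
t 15.7 tcp [ 0.5416 -0.4179  0.2567] jaw -1.79 tilt 0.0 grasp [ 0.5416 -0.4179  0.1017] F [ 0.5  0.1 -4. ] mom [-0.16 -0.05  0.02] op 0.268 q [-0.82  0.48  1.55  0.    1.12 -0.79]
```

Request:
servo_tool(commands=[0,0,-0.04,0,0,0,1,0,0,-0.04,0,0,0,1,0,0,0,0,0,0,1])

```text
time_s: 16.08
position: [0.5417, -0.418, 0.2556]
eef_rot: [0.707, -0.011, 0.011, -0.707]
wrist_force: [-3.3, 1.5, 4.3]
opening: 0.266
```

```bash
python3 st.py
```

```text
t 16.07 tcp [ 0.5417 -0.418   0.2556] jaw -1.78 tilt 0.02 grasp [ 0.5417 -0.4181  0.1006] F [-3.3  1.5  4.3] mom [0.3  0.46 0.01] op 0.266 q [-0.82  0.48  1.55 -0.    1.11 -0.79]
```

Request:
servo_tool(commands=[0,0,0,0,0,0,0.3,0,0,0,0,0,0,-0.2,0,0,0,0,0,0,-0.6,0,0,0,0,0,0,-1,0,0,0,0,0,0,-1,0,0,0.3,0,0,0,-1,0,0,0.8,0,0,0,-1,0,0,0.8,0,0,0,-1])

```text
time_s: 17.08
position: [0.5418, -0.4181, 0.3044]
eef_rot: [0.707, -0.011, 0.011, -0.707]
wrist_force: [-0.4, -0.4, 0.5]
opening: 1.002
```

```bash
python3 st.py wrist:j
```

```text
t 17.07 tcp [ 0.5418 -0.4181  0.3044] jaw -1.79 tilt 0.09 grasp [ 0.5419 -0.4183  0.1494] F [-0.4 -0.4  0.5] mom [-0.02  0.05 -0.02] op 1.002 q [-0.82  0.42  1.53  0.    1.19 -0.79]
```

View pics/wrist_j.png

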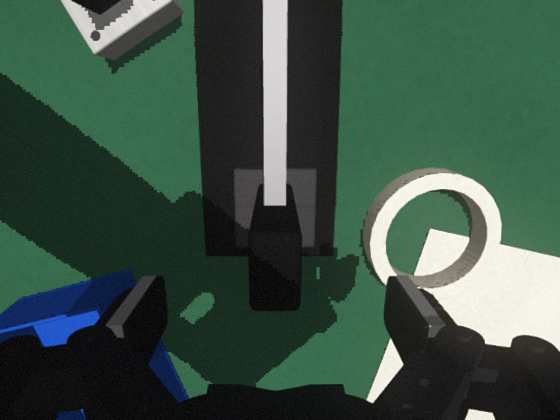

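Request:
servo_tool(commands=[0,0,0.8,0,0,0,-1,-0.5,0.8,0.8,0,0,0.55,-1,-0.6,0.9,0,0,0,0.55,-1,-0.6,0.9,0,0,0,0.55,-1,-0.6,0.9,0,0,0,0.55,-1,-0.6,0.9,0,0,0,0.55,-1,-0.6,0.9,0,0,0,0.55,-1,-0.4,0.67,0,0,0,0.51,-1])

```text
time_s: 18.12
position: [0.4435, -0.2678, 0.343]
eef_rot: [0.685, 0.176, -0.176, -0.685]
wrist_force: [0.3, -0.7, 0.8]
opening: 0.999
```

Request:
servo_tool(commands=[0,0,0,0,0,0,-1,0,0,0,0,0,0,-1])

```text
time_s: 18.38
position: [0.4444, -0.2692, 0.3429]
eef_rot: [0.686, 0.175, -0.175, -0.685]
wrist_force: [0.8, -0.7, -0.9]
opening: 1.001
```

```bash
python3 - <<'E'
from st import *
st(); i,p,d=snap('wrist','k'); snap('top','k')
def units(tag):
    I=camera_info('top'); z=np.load(f'top_{tag}.npz'); C=cloud(I,z['d'])
C=cloud(i,d)
for lo,hi in ((.026,.037),(.063,.072)):
    m=(C[...,2]>lo)&(C[...,2]<hi)&(abs(C[...,0]-.4445)<.06)&(abs(C[...,1]+.269)<.06)
    P=C[m][:,:2].astype(np.float32); print(len(P),cv2.minAreaRect(P) if len(P)>5 else '')
E
```

```text
t 18.38 tcp [ 0.4444 -0.2692  0.3429] jaw 28.62 tilt 0.08 grasp [ 0.4445 -0.2694  0.1879] F [ 0.8 -0.7 -0.9] mom [-0.01 -0.06  0.04] op 1.001 q [-0.76  0.    1.94 -0.    1.2  -1.26]
4118 ((0.44379955530166626, -0.26840341091156006), (0.060315560549497604, 0.06018837168812752), 28.58713722229004)
1403 ((0.4436362385749817, -0.26818740367889404), (0.02551189996302128, 0.025802332907915115), 29.101926803588867)
```

View pics/wrist_k.png

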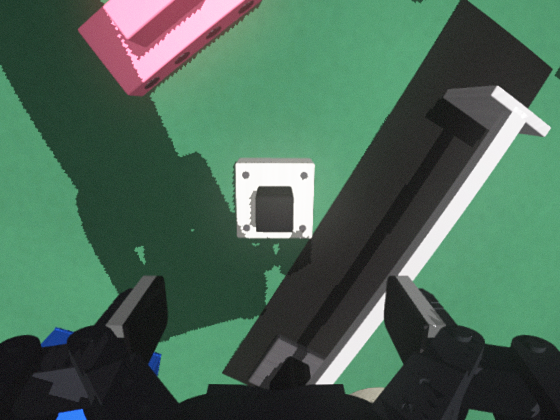

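View pics/top_k.png

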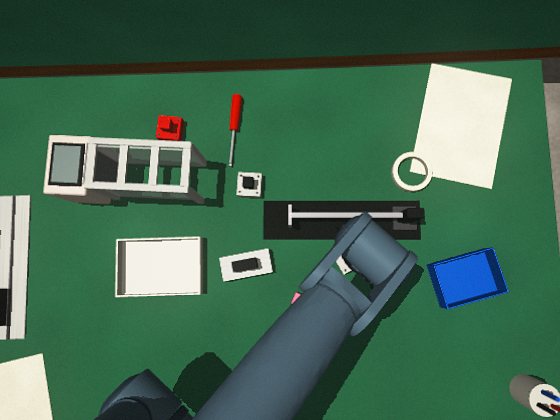

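Request:
servo_tool(commands=[-0.02,0.03,-0.8,0,0,0,-1,0,0,-0.9,0,0,0,-1,0,0,-0.9,0,0,0,-1,0,0,-0.9,0,0,0,-1,0,0,-0.9,0,0,0,-1,0,0,-0.6,0,0,0,-1,0,0,-0.36,0,0,0,-1,0,0,0,0,0,0,-1])

```text
time_s: 19.48
position: [0.4436, -0.268, 0.2079]
eef_rot: [-0.685, -0.175, 0.175, 0.685]
wrist_force: [-0.0, -0.0, -0.1]
opening: 1.0
```

Request:
servo_tool(commands=[0,0,0,0,0,0,1,0,0,0,0,0,0,1,0,0,0,0,0,0,1,0,0,0,0,0,0,1,0,0,0,0,0,0,1,0,0,0,0,0,0,1], newtons=60)

```text
time_s: 20.23
position: [0.4437, -0.2681, 0.2087]
eef_rot: [0.685, 0.175, -0.175, -0.685]
wrist_force: [-2.0, -0.0, 5.4]
opening: 0.289
```

```bash
python3 st.py wrist:l
```

```text
t 20.23 tcp [ 0.4437 -0.2681  0.2087] jaw 28.69 tilt 0.04 grasp [ 0.4438 -0.2682  0.0537] F [-2.  -0.   5.4] mom [0.16 0.11 0.09] op 0.289 q [-0.76  0.22  2.   -0.    0.93 -1.26]
```

View pics/wrist_l.png

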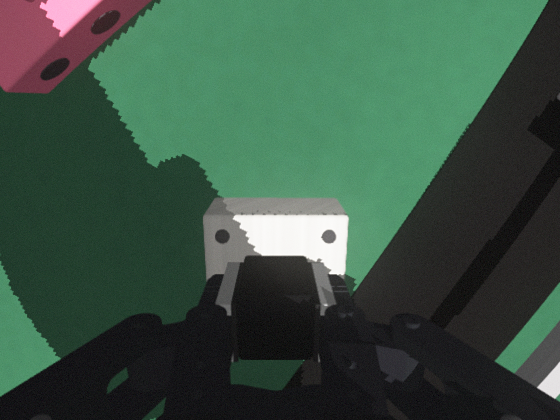

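Request:
servo_tool(commands=[0,0,0.5,0,0,0,1,0,0,0.9,0,0,0,1,0,0,0.9,0,0,0,1,0,0,0.9,0,0,0,1,0.05,0.8,0.8,0,0,-0.15,1,0.05,0.8,0,0,0,-0.15,1,0.05,0.9,0,0,0,-0.2,1,0.05,0.9,0,0,0,-0.2,1])

```text
time_s: 21.28
position: [0.4481, -0.1819, 0.3079]
eef_rot: [-0.693, -0.141, 0.141, 0.693]
wrist_force: [0.7, 0.7, -3.3]
opening: 0.295
```

Request:
servo_tool(commands=[0.05,0.9,0,0,0,-0.2,1,0.05,0.9,0,0,0,-0.2,1,0.05,0.9,0,0,0,-0.2,1,0.05,0.9,0,0,0,-0.2,1,0.05,0.9,0,0,0,-0.2,1,0.05,0.9,0,0,0,-0.2,1,0.05,0.9,0,0,0,-0.2,1,0.05,0.9,0,0,0,-0.2,1])

```text
time_s: 22.28
position: [0.4581, -0.002, 0.3078]
eef_rot: [-0.704, -0.063, 0.063, 0.704]
wrist_force: [0.4, -1.0, -3.6]
opening: 0.293
```

Request:
servo_tool(commands=[0.05,0.9,0,0,0,-0.2,1,0.05,0.9,0,0,0,-0.2,1,0.05,0.9,0,0,0,-0.2,1,0.05,0.9,0,0,0,-0.2,1,0.05,0.9,0,0,0,-0.2,1,0.05,0.9,0,0,0,-0.2,1,0,0,0,0,0,-0.09,1,0,0,0,0,0,0,1])

```text
time_s: 23.28
position: [0.4658, 0.1318, 0.3079]
eef_rot: [0.707, -0.0, -0.0, -0.707]
wrist_force: [-0.1, 0.3, -3.5]
opening: 0.294
```

```bash
python3 - <<'E'
from st import *
st(); i,p,d=snap('wrist','m'); C=cloud(i,d)
m=(C[...,2]>.03)&(C[...,2]<.042)&(C[...,0]>.33)&(C[...,0]<.55)&(C[...,1]>.05)&(C[...,1]<.34)
P=C[m][:,:2]; print(len(P),P.min(0),P.max(0)); print(cv2.minAreaRect(P.astype(np.float32)))
snap('top','m')
E
```

```text
t 23.27 tcp [0.4658 0.1318 0.3079] jaw -0.01 tilt 0.05 grasp [0.4657 0.1317 0.1529] F [-0.1  0.3 -3.5] mom [0.01 0.01 0.01] op 0.294 q [ 0.04 -0.03  2.05 -0.    1.13  0.04]
4388 [0.36459825 0.09670103] [0.5080404  0.27017753]
((0.43636438250541687, 0.18329349160194397), (0.1734817773103714, 0.1433243453502655), 89.87640380859375)
```

View pics/wrist_m.png

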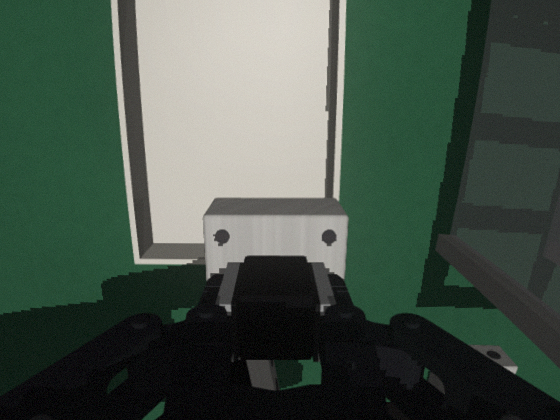

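View pics/top_m.png

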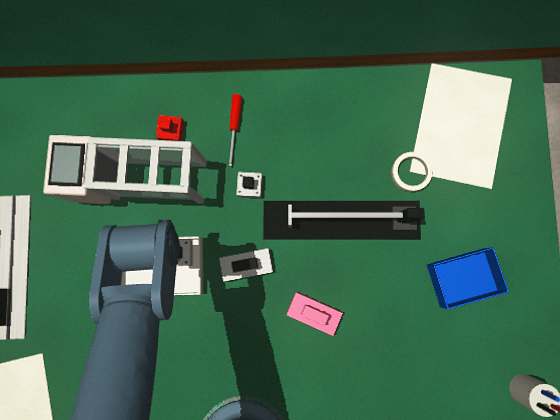

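Request:
servo_tool(commands=[0.03,0.8,0,0,0,0,1,0.03,0.8,0,0,0,0,1,0.03,0.8,0,0,0,0,1,0.02,0.8,0,0,0,0,1,0.02,0.8,0,0,0,0,1,0,0.77,0,0,0,0,1,0,0,-0.4,0,0,0,1,0,0,-0.6,0,0,0,1])

```text
time_s: 24.38
position: [0.4694, 0.251, 0.2825]
eef_rot: [0.707, -0.0, 0.0, -0.707]
wrist_force: [-0.9, -0.5, -2.5]
opening: 0.298
```

Request:
servo_tool(commands=[0,0,-0.8,0,0,0,1,0,0,-0.8,0,0,0,1,0,0,-0.5,0,0,0,1,0,0,-0.4,0,0,0,1,0,0,-0.2,0,0,0,1,0,0,-0.1,0,0,0,1,0,0,0,0,0,0,1])

```text
time_s: 25.25
position: [0.4695, 0.2514, 0.2135]
eef_rot: [-0.707, -0.0, -0.0, 0.707]
wrist_force: [-0.5, 0.3, -3.6]
opening: 0.298
```

```bash
python3 st.py wrist:n
```

```text
t 25.25 tcp [0.4695 0.2514 0.2135] jaw -0.03 tilt 0.03 grasp [0.4696 0.2514 0.0585] F [-0.5  0.3 -3.6] mom [-0.01 -0.05 -0.02] op 0.298 q [ 0.28  0.24  1.96 -0.    0.94  0.28]
```

View pics/wrist_n.png

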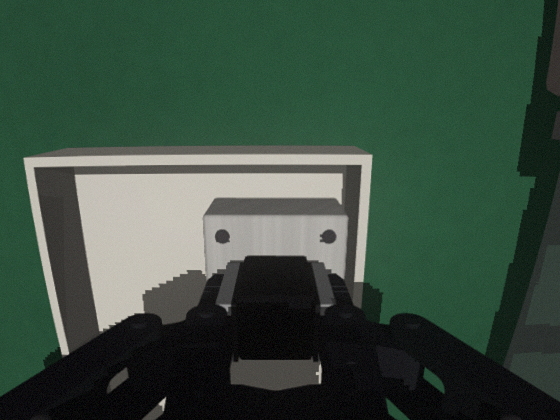

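Request:
servo_tool(commands=[0,0,-0.04,0,0,0,1,0,0,-0.03,0,0,0,1,0,0,0,0,0,0,1])

```text
time_s: 25.68
position: [0.4697, 0.2515, 0.2127]
eef_rot: [-0.707, -0.0, -0.0, 0.707]
wrist_force: [-4.1, -1.4, 6.7]
opening: 0.296
```

Request:
servo_tool(commands=[0,0,0,0,0,0,0.2,0,0,0,0,0,0,0,0,0,0,0,0,0,0,0,0,0,0,0,0,0,0,0,0.3,0,0,0,0,0,0,0.7,0,0,0,0,0,0,0.9,0,0,0,0,0,0,0.9,0,0,0,0])

```text
time_s: 26.68
position: [0.4695, 0.2514, 0.2835]
eef_rot: [-0.707, -0.0, -0.001, 0.707]
wrist_force: [-0.1, -0.5, -0.3]
opening: 0.499
```

```bash
python3 st.py wrist:o; python3 - <<'E'
from h import *
for n in ['top']:
    I=camera_info(n); p,d=camera(n); np.savez('top_o.npz',p=p,d=d); C=cloud(I,d); 
    for lo,hi in ((.026,.037),(.063,.072)):
        m=(C[...,2]>lo)&(C[...,2]<hi)&(abs(C[...,0]-.622)<.05)&(abs(C[...,1]+.02)<.055)
        P=C[m][:,:2].astype(np.float32); print(len(P),cv2.minAreaRect(P) if len(P)>5 else '')
E
```

```text
t 26.68 tcp [0.4695 0.2514 0.2835] jaw -0.03 tilt 0.09 grasp [0.4697 0.2514 0.1285] F [-0.1 -0.5 -0.3] mom [ 0.09  0.01 -0.01] op 0.499 q [ 0.28  0.12  1.94 -0.    1.08  0.28]
429 ((0.6351335048675537, -0.028267692774534225), (0.06321480870246887, 0.06061694025993347), 84.49081420898438)
118 ((0.6337589025497437, -0.02879074029624462), (0.02759407088160515, 0.02541532553732395), 88.8561019897461)
```

View pics/wrist_o.png

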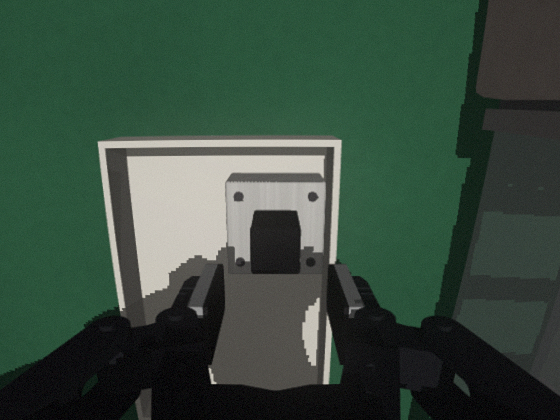

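Request:
servo_tool(commands=[0,-0.8,0.5,0,0,0,-0.5,0,-0.95,0.5,0,0,0,-1,0,-0.95,0.5,0,0,0,-1,0,-0.95,0.5,0,0,0,-1,0,-0.95,0.5,0,0,0,-1,0,-0.95,0,0,0,0,-1,0.3,-0.95,0,0,0,0,-1,0.4,-0.95,0,0,0,0,-1])

```text
time_s: 27.78
position: [0.4867, 0.0643, 0.3437]
eef_rot: [-0.707, 0.0, -0.0, 0.707]
wrist_force: [0.1, -0.0, 0.7]
opening: 0.995
```

Request:
servo_tool(commands=[0.6,-0.95,0,0,0,0,-1,0.8,-0.95,0,0,0,0,-1,0.9,-0.95,0,0,0,-0.1,-1,0.9,-0.82,0,0,0,-0.1,-1,0.9,0,0,0,0,-0.1,-1,0.9,0,0,0,0,-0.1,-1,0.9,0,0,0,0,0,-1,0,0,0,0,0,0,-1])

```text
time_s: 28.78
position: [0.6349, -0.0267, 0.3435]
eef_rot: [-0.707, 0.02, -0.02, 0.707]
wrist_force: [-0.1, 0.0, 0.7]
opening: 0.997
```

```bash
cat > loc.py <<'E'
from st import *
def loc(tag,x,y,rad=.06):
    st(); i,p,d=snap('wrist',tag); C=cloud(i,d)
    for lo,hi in ((.026,.037),(.063,.072)):
        m=(C[...,2]>lo)&(C[...,2]<hi)&(abs(C[...,0]-x)<rad)&(abs(C[...,1]-y)<rad)
        P=C[m][:,:2].astype(np.float32); print(len(P),cv2.minAreaRect(P) if len(P)>5 else '')
if __name__=='__main__': loc(sys.argv[1],float(sys.argv[2]),float(sys.argv[3]),float(sys.argv[4]))
E
python3 loc.py p .6365 -.0265 .06
```

```text
t 28.77 tcp [ 0.6349 -0.0267  0.3435] jaw -3.22 tilt 0.02 grasp [ 0.6349 -0.0267  0.1885] F [-0.1  0.   0.7] mom [-0.01  0.03 -0.02] op 0.997 q [-0.22  0.27  1.64 -0.    1.23 -0.16]
4099 ((0.63697749376297, -0.027015715837478638), (0.0603632852435112, 0.060263000428676605), 84.74880981445312)
1409 ((0.6370928287506104, -0.026816286146640778), (0.0264008529484272, 0.026004213839769363), 85.84571075439453)
```

View pics/wrist_p.png

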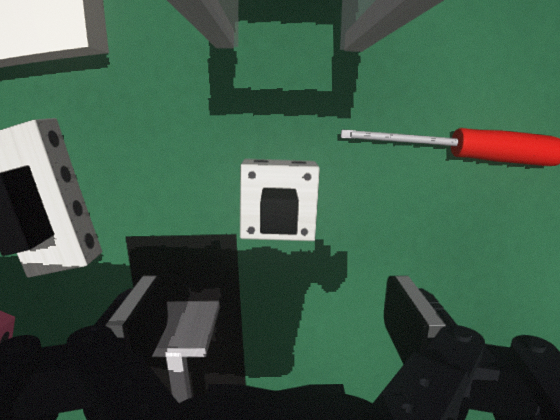

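Request:
servo_tool(commands=[0.08,0,-0.8,0,0,-0.12,-1,0,0,-0.9,0,0,-0.1,-1,0,0,-0.9,0,0,0,-1,0,0,-0.9,0,0,0,-1,0,0,-0.9,0,0,0,-1,0,0,-0.6,0,0,0,-1,0,0,-0.37,0,0,0,-1,0,0,0,0,0,0,-1])

```text
time_s: 29.82
position: [0.6362, -0.0267, 0.2091]
eef_rot: [-0.706, 0.031, -0.031, 0.706]
wrist_force: [-0.2, 0.1, 0.7]
opening: 0.999
```

Request:
servo_tool(commands=[0,0,0,0,0,0,1,0,0,0,0,0,0,1,0,0,0,0,0,0,1,0,0,0,0,0,0,1,0,0,0,0,0,0,1,0,0,0,0,0,0,1], newtons=60)

```text
time_s: 30.58
position: [0.6366, -0.0267, 0.2102]
eef_rot: [0.706, -0.031, 0.031, -0.706]
wrist_force: [0.3, -0.3, 5.3]
opening: 0.296
```

```bash
python3 st.py wrist:q
```

```text
t 30.57 tcp [ 0.6366 -0.0267  0.2102] jaw -4.99 tilt 0.04 grasp [ 0.6367 -0.0267  0.0552] F [ 0.3 -0.3  5.3] mom [0.04 0.21 0.  ] op 0.296 q [-0.22  0.45  1.69  0.    1.   -0.13]
```

View pics/wrist_q.png

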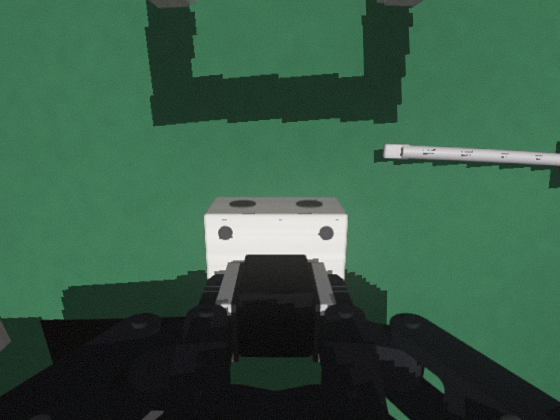

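Request:
servo_tool(commands=[0,0,0.5,0,0,0,1,0,0,0.9,0,0,0,1,-0.2,0,0.9,0,0,0,1,-0.8,0,0.9,0,0,0.1,1,-0.9,0,0.8,0,0,0.1,1,-0.9,0.3,0,0,0,0.1,1,-0.9,0.7,0,0,0,0.1,1,-0.9,0.9,0,0,0,0.1,1])

```text
time_s: 31.62
position: [0.5205, 0.0211, 0.3109]
eef_rot: [0.707, -0.006, 0.007, -0.707]
wrist_force: [-0.1, 1.1, -3.5]
opening: 0.296
```

Request:
servo_tool(commands=[-0.9,0.9,0,0,0,0.12,1,-0.9,0.9,0,0,0,0,1,-0.3,0.9,0,0,0,0,1,0,0.9,0,0,0,0,1,0,0.9,0,0,0,0,1,0,0.7,0,0,0,0,1,0,0,0,0,0,0,1])

```text
time_s: 32.5
position: [0.4687, 0.1516, 0.3102]
eef_rot: [0.707, 0.001, -0.0, -0.707]
wrist_force: [0.7, -0.3, -3.1]
opening: 0.293
```

```bash
python3 st.py wrist:s
```

```text
t 32.5 tcp [0.4687 0.1516 0.3102] jaw 0.07 tilt 0.04 grasp [0.4688 0.1516 0.1552] F [ 0.7 -0.3 -3.1] mom [-0.04 -0.07 -0.05] op 0.293 q [ 0.08 -0.02  2.03 -0.    1.13  0.08]
```

View pics/wrist_s.png

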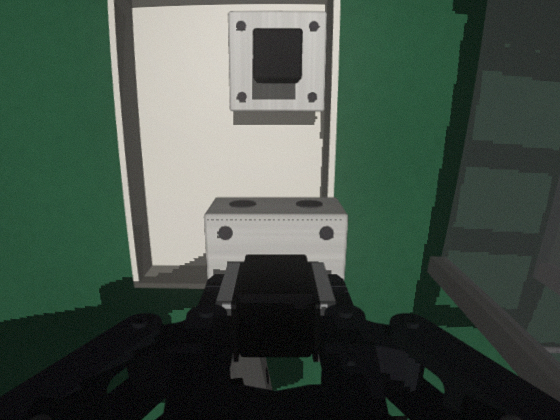

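Request:
servo_tool(commands=[0,0,-0.6,0,0,0,1,0,0,-0.8,0,0,0,1,0,0,-0.8,0,0,0,1,0,0,-0.7,0,0,0,1,0,0,-0.5,0,0,0,1,0,0,-0.3,0,0,0,1,0,0,-0.1,0,0,0,1,0,0,0,0,0,0,1])

```text
time_s: 33.55
position: [0.4691, 0.1509, 0.215]
eef_rot: [-0.707, -0.0, -0.0, 0.707]
wrist_force: [0.0, 0.6, -3.4]
opening: 0.299
```

Request:
servo_tool(commands=[0,0,-0.04,0,0,0,1,0,0,-0.03,0,0,0,1,0,0,0,0,0,0,1])

```text
time_s: 33.92
position: [0.4694, 0.1509, 0.2142]
eef_rot: [-0.707, -0.0, -0.0, 0.707]
wrist_force: [-1.9, 0.4, 5.6]
opening: 0.295
```

Request:
servo_tool(commands=[0,0,0,0,0,0,0.2,0,0,0,0,0,0,0,0,0,0,0,0,0,0,0,0,0,0,0,0,0,0,0,0.3,0,0,0,0,0,0,0.7,0,0,0,0,0,0,0.9,0,0,0,0,0,0,0.9,0,0,0,0])

```text
time_s: 34.92
position: [0.469, 0.1509, 0.285]
eef_rot: [-0.707, -0.0, -0.001, 0.707]
wrist_force: [-0.6, -0.3, -0.3]
opening: 0.502
```

Request:
servo_tool(commands=[-0.16,-0.8,0.5,0,0,0.14,-1,-0.2,-0.95,0.5,0,0,0.14,-1,-0.2,-0.95,0.5,0,0,0.14,-1,-0.2,-0.95,0.5,0,0,0.14,-1,-0.2,-0.95,0.4,0,0,0.14,-1,-0.2,-0.95,0,0,0,0.14,-1,-0.2,-0.95,0,0,0,0.14,-1,0,-0.1,0,0,0,0.14,-1])

```text
time_s: 35.92
position: [0.4347, -0.015, 0.3442]
eef_rot: [0.705, 0.055, -0.054, -0.705]
wrist_force: [0.2, 0.1, 0.1]
opening: 1.001
```

```bash
python3 loc.py u .4357 -.014 .09
```

```text
t 35.92 tcp [ 0.4347 -0.015   0.3442] jaw 8.85 tilt 0.12 grasp [ 0.435  -0.0151  0.1892] F [0.2 0.1 0.1] mom [ 0.01 -0.03 -0.04] op 1.001 q [-0.3  -0.22  2.14  0.    1.22 -0.45]
8469 ((0.434299498796463, -0.015093646943569183), (0.06035352870821953, 0.12349940091371536), 9.036663055419922)
3192 ((0.43423184752464294, -0.014899678528308868), (0.025917956605553627, 0.0599437914788723), 8.533100128173828)
```

View pics/wrist_u.png

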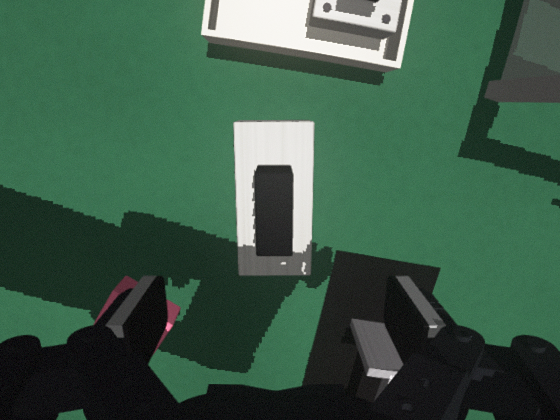

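Request:
servo_tool(commands=[-0.01,0,-0.8,0,0,0,-1,0,0,-0.9,0,0,0,-1,0,0,-0.9,0,0,0,-1,0,0,-0.9,0,0,0,-1,0,0,-0.9,0,0,0,-1,0,0,-0.6,0,0,0,-1,0,0,-0.4,0,0,0,-1,0,0,0,0,0,0,-1])

```text
time_s: 36.98
position: [0.4345, -0.014, 0.2076]
eef_rot: [-0.705, -0.055, 0.055, 0.705]
wrist_force: [-0.2, -0.2, 0.7]
opening: 0.999
```

Request:
servo_tool(commands=[0,0,0,0,0,0,1,0,0,0,0,0,0,1,0,0,0,0,0,0,1,0,0,0,0,0,0,1,0,0,0,0,0,0,1,0,0,0,0,0,0,1], newtons=80)

```text
time_s: 37.72
position: [0.4349, -0.0143, 0.2084]
eef_rot: [0.705, 0.055, -0.055, -0.705]
wrist_force: [-1.0, -0.0, 6.1]
opening: 0.289
```

Request:
servo_tool(commands=[0,0,0.5,0,0,0,1,0,0,0.9,0,0,0,1,0,0,0.9,0,0,0,1,0,0,0.9,0,0,0,1,0,0,0.8,0,0,0,1,0,0,0,0,0,0,1])

```text
time_s: 38.48
position: [0.4347, -0.0142, 0.3091]
eef_rot: [0.705, 0.056, -0.054, -0.705]
wrist_force: [-0.2, -0.5, -3.6]
opening: 0.292
```

```bash
python3 st.py wrist:v
```

```text
t 38.48 tcp [ 0.4347 -0.0142  0.3091] jaw 8.94 tilt 0.16 grasp [ 0.4351 -0.0143  0.1541] F [-0.2 -0.5 -3.6] mom [ 0.04 -0.07 -0.  ] op 0.292 q [-0.29 -0.17  2.17 -0.    1.14 -0.45]
```

View pics/wrist_v.png

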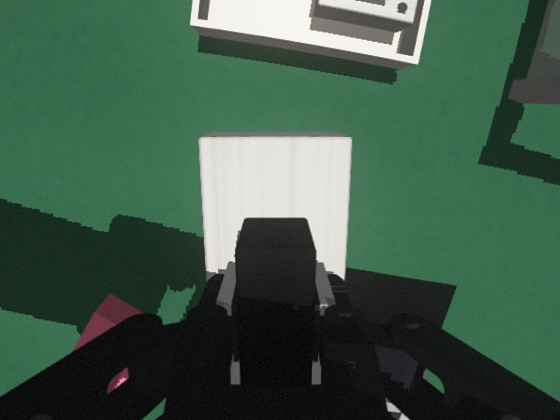

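Request:
servo_tool(commands=[-0.12,0.8,0,0,0,-0.14,1,-0.16,0.9,0,0,0,-0.14,1,-0.16,0.9,0,0,0,-0.14,1,-0.16,0.9,0,0,0,-0.14,1,-0.16,0.9,0,0,0,-0.14,1,-0.16,0.9,0,0,0,-0.14,1,-0.16,0.9,0,0,0,-0.14,1,-0.17,0.9,0,0,0,-0.14,1])

```text
time_s: 39.52
position: [0.4024, 0.164, 0.3062]
eef_rot: [0.707, -0.002, -0.001, -0.707]
wrist_force: [0.1, -0.2, -3.5]
opening: 0.292
```

Request:
servo_tool(commands=[0,0.9,0,0,0,0,1,0,0.6,0,0,0,0,1,0,0,-0.6,0,0,0,1,0,0,-0.6,0,0,0,1,0,0,0,0,0,0,1])

```text
time_s: 40.15
position: [0.4024, 0.2, 0.2755]
eef_rot: [0.708, -0.002, -0.001, -0.707]
wrist_force: [-0.5, 0.4, -4.8]
opening: 0.291
```

```bash
python3 - <<'E'
from st import *
st(); i,p,d=snap('wrist','w'); C=cloud(i,d)
m=(C[...,2]>.028)&(C[...,2]<.042)&(C[...,0]>.33)&(C[...,0]<.55)&(C[...,1]>.22)&(C[...,1]<.34)
P=C[m][:,:2]; print(len(P),P.min(0),P.max(0))
m2=(C[...,2]>.03)&(C[...,2]<.04)&(abs(C[...,1]-.262)<.01)&(C[...,0]>.43)&(C[...,0]<.51); h=np.histogram(C[m2][:,0],bins=np.arange(.43,.512,.002)); print(list(zip(h[1].round(3),h[0])))
E
```

```text
t 40.15 tcp [0.4024 0.2    0.2755] jaw -0.09 tilt 0.3 grasp [0.4016 0.1999 0.1205] F [-0.5  0.4 -4.8] mom [-0.04 -0.   -0.01] op 0.291 q [ 0.21 -0.07  2.15 -0.    1.06  0.21]
11985 [0.36531277 0.22014926] [0.50855605 0.30558947]
[(np.float64(0.43), np.int64(0)), (np.float64(0.432), np.int64(0)), (np.float64(0.434), np.int64(0)), (np.float64(0.436), np.int64(0)), (np.float64(0.438), np.int64(52)), (np.float64(0.44), np.int64(112)), (np.float64(0.442), np.int64(119)), (np.float64(0.444), np.int64(140)), (np.float64(0.446), np.int64(128)), (np.float64(0.448), np.int64(130)), (np.float64(0.45), np.int64(132)), (np.float64(0.452), np.int64(134)), (np.float64(0.454), np.int64(129)), (np.float64(0.456), np.int64(141)), (np.float64(0.458), np.int64(57)), (np.float64(0.46), np.int64(57)), (np.float64(0.462), np.int64(59)), (np.float64(0.464), np.int64(54)), (np.float64(0.466), np.int64(53)), (np.float64(0.468), np.int64(54)), (np.float64(0.47), np.int64(53)), (np.float64(0.472), np.int64(52)), (np.float64(0.474), np.int64(56)), (np.float64(0.476), np.int64(54)), (np.float64(0.478), np.int64(54)), (np.float64(0.48), np.int64(50)), (np.float64(0.482), np.int64(53)), (np.float64(0.484), np.int64(59)), (np.float64(0.486), np.int64(59)), (np.float64(0.488), np.int64(61)), (np.float64(0.49), np.int64(60)), (np.float64(0.492), np.int64(57)), (np.float64(0.494), np.int64(53)), (np.float64(0.496), np.int64(62)), (np.float64(0.498), np.int64(53)), (np.float64(0.5), np.int64(0)), (np.float64(0.502), np.int64(167)), (np.float64(0.504), np.int64(129)), (np.float64(0.506), np.int64(93)), (np.float64(0.508), np.int64(1)), (np.float64(0.51), np.int64(0))]
```

View pics/wrist_w.png

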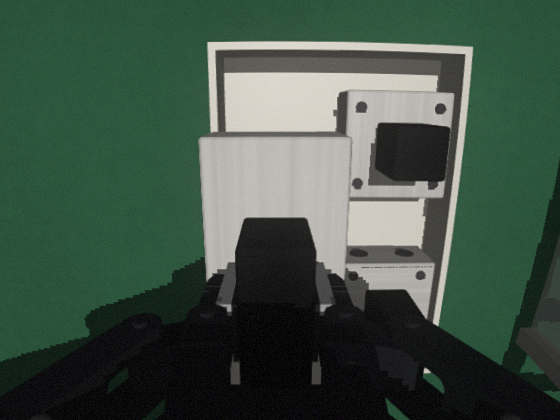

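Request:
servo_tool(commands=[0.12,0,-0.3,0,0,0,1,0,0,-0.6,0,0,0,1,0,0,-0.6,0,0,0,1,0,0,-0.5,0,0,0,1,0,0,-0.3,0,0,0,1,0,0,-0.1,0,0,0,1,0,0,0,0,0,0,1])

```text
time_s: 41.08
position: [0.4065, 0.2009, 0.218]
eef_rot: [-0.707, 0.0, -0.0, 0.707]
wrist_force: [0.4, -0.6, -4.2]
opening: 0.289
```

```bash
python3 st.py
```

```text
t 41.08 tcp [0.4065 0.2009 0.218 ] jaw -0.03 tilt 0.02 grasp [0.4065 0.2009 0.063 ] F [ 0.4 -0.6 -4.2] mom [ 0.01  0.02 -0.  ] op 0.289 q [ 0.21  0.06  2.16 -0.    0.93  0.21]
```

Request:
servo_tool(commands=[-0.06,0,-0.1,0,0,0,1,0,0,-0.08,0,0,0,1,0,0,0,0,0,0,1,0,0,-0.04,0,0,0,1,0,0,0,0,0,0,1])

```text
time_s: 41.7
position: [0.4049, 0.2008, 0.2125]
eef_rot: [-0.707, 0.0, -0.0, 0.707]
wrist_force: [0.6, 0.1, -2.6]
opening: 0.291
```

```bash
python3 st.py wrist:x
```

```text
t 41.7 tcp [0.4049 0.2008 0.2125] jaw -0.03 tilt 0.01 grasp [0.4049 0.2008 0.0575] F [ 0.6  0.1 -2.6] mom [ 0.02 -0.01  0.01] op 0.291 q [ 0.21  0.06  2.16 -0.    0.92  0.21]
```

View pics/wrist_x.png

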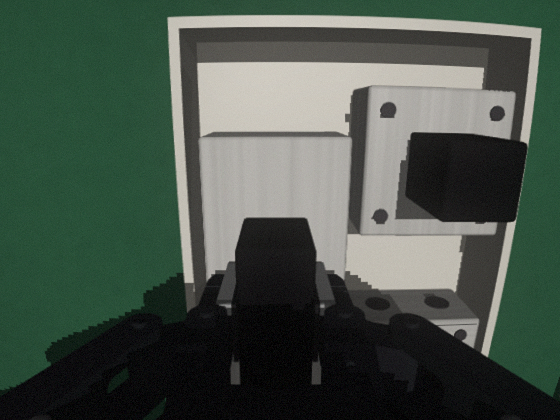

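Nearly on the floor; a touch lower, then release and retreat upward.

Request:
servo_tool(commands=[0,0,-0.04,0,0,0,1,0,0,0,0,0,0,1,0,0,0,0,0,0,0.2,0,0,0,0,0,0,0,0,0,0,0,0,0,0,0,0,0,0,0,0,0,0,0,0.3,0,0,0,0,0,0,0.7,0,0,0,0])

```text
time_s: 42.75
position: [0.4045, 0.2008, 0.2364]
eef_rot: [0.707, -0.001, -0.0, -0.707]
wrist_force: [-0.4, -1.0, 0.0]
opening: 0.501
```

Request:
servo_tool(commands=[0,0,0.9,0,0,0,0,0,0,0.9,0,0,0,0,0,-0.8,0.9,0,0,0,0,0,-0.9,0.9,0,0,0,0,0,-0.9,0.9,0,0,0,0,0,-0.9,0,0,0,0,0,0,-0.9,0,0,0,0,0,0,-0.9,0,0,0,0,0])

```text
time_s: 43.75
position: [0.4047, 0.0676, 0.3495]
eef_rot: [0.707, 0.0, 0.0, -0.707]
wrist_force: [0.2, -0.3, -0.3]
opening: 0.502
```

Request:
servo_tool(commands=[0,-0.9,0,0,0,0,-1,0,-0.9,0,0,0,0,-1,0,-0.9,0,0,0,0,-1,0,-0.9,0,0,0,0,-1,0,0,0,0,0,0,-1])

```text
time_s: 44.38
position: [0.4048, -0.0225, 0.3495]
eef_rot: [0.707, -0.001, 0.001, -0.707]
wrist_force: [-0.0, 0.1, 0.5]
opening: 1.0
```

```bash
python3 st.py top:y scene:y; python3 - <<'E'
from h import *
I=camera_info('top'); C=cloud(I,np.load('top_y.npz')['d'])
for nm,x,y,rx,ry in (('m',.402,.199,.034,.07),('vb',.467,.249,.034,.036),('vf',.467,.149,.034,.036)):
    for lo,hi in ((.028,.044),(.066,.08)):
        m=(C[...,2]>lo)&(C[...,2]<hi)&(abs(C[...,0]-x)<rx)&(abs(C[...,1]-y)<ry); P=C[m]
        print(nm,len(P),cv2.minAreaRect(P[:,:2].astype(np.float32)),np.median(P[:,2]))
def sel(x0,x1,y0,y1,z0,z1):
    m=(C[...,0]>x0)&(C[...,0]<x1)&(C[...,1]>y0)&(C[...,1]<y1)&(C[...,2]>z0)&(C[...,2]<z1); return C[m]
for a in ((.5,.58,-.46,-.38,.112,.128),(.5,.59,-.15,-.1,.067,.08)):
    P=sel(*a); print('hook',cv2.minAreaRect(P[:,:2].astype(np.float32)),np.median(P[:,2]))
cv2.imwrite('pics/ty.png',cv2.resize(cv2.imread('pics/top_y.png')[100:310,20:300],None,fx=2.8,fy=2.8))
E
```

```text
t 44.38 tcp [ 0.4048 -0.0225  0.3495] jaw -0.18 tilt 0.04 grasp [ 0.4049 -0.0225  0.1945] F [-0.   0.1  0.5] mom [0.02 0.07 0.03] op 1.0 q [-0.34 -0.31  2.21  0.    1.25 -0.33]
m 883 ((0.4005833566188812, 0.19940662384033203), (0.12176033109426498, 0.06608723849058151), 88.21681213378906) 0.035863337733549994
m 272 ((0.40416714549064636, 0.1985376626253128), (0.025492534041404724, 0.06011318787932396), 2.0939407348632812) 0.0719698501701308
vb 444 ((0.4659641683101654, 0.2473888397216797), (0.06537807732820511, 0.06568003445863724), 1.403550624847412) 0.03579970208218275
vb 121 ((0.46858900785446167, 0.24930819869041443), (0.026636337861418724, 0.024239154532551765), 88.77265167236328) 0.07190049254791386
vf 430 ((0.465554803609848, 0.151458740234375), (0.06325773149728775, 0.06703807413578033), 88.0077133178711) 0.03611385645553156
vf 126 ((0.46789097785949707, 0.15021294355392456), (0.02737867832183838, 0.024145394563674927), 88.16551208496094) 0.07128156035096622
hook ((0.5391910076141357, -0.4191262125968933), (0.03998170420527458, 0.023477114737033844), 88.09664916992188) 0.11973163224768235
hook ((0.5481200218200684, -0.13917423784732819), (0.02178405039012432, 0.0485546849668026), 88.31005859375) 0.07411978685327358
```

View pics/top_y.png

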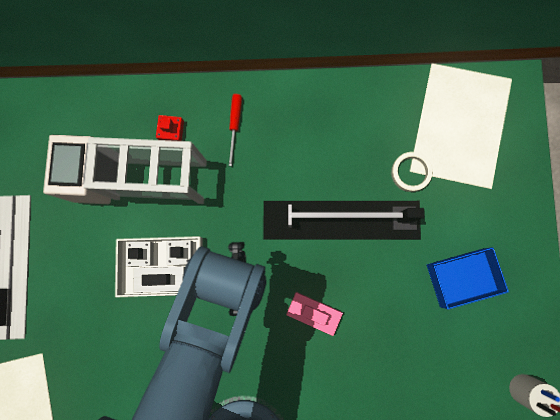

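View pics/scene_y.png

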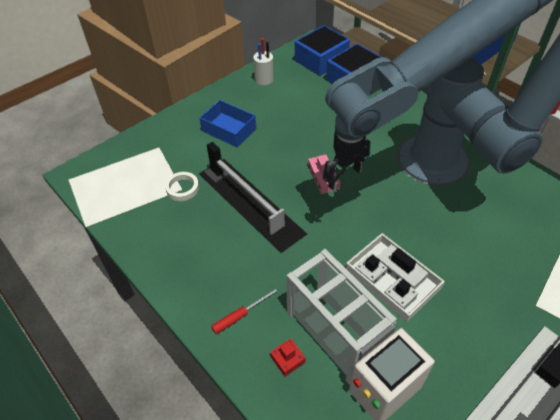

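```bash
python3 -c "
from h import *
print(job.close_job())"
```

```text
the job is handed in; nothing more can be done
None
```

The job is done and handed in at about 44 s. No verdict was reported.

**What was there:** one valve unit was in the bay, at x ≈ 0.16, so valve_far. On the bench were valve_bench and the white manifold. valve_near and the filter were not in view, and the pink and red look-alikes were left alone.

**What I did:**
- I lowered the hook behind the bay unit and dragged it out to about 0.1 m in front of the mouth; the wrist read about 1 N during the drag. The gripper stayed outside the bay.
- I stood the hook back on its mat.
- I packed both valves and the manifold in the box. With the filter absent there was room, so I laid the manifold along the box's long side instead of across a short end.

**Last checks, from the top and scene cameras:**
- All three units stand inside the box. Their tops are at 72 mm, which is 68 mm plus the 4 mm floor.
- The hook's grip and blade are within about 1–2 mm of where they started, at the original heights.
- The bay is empty, and by eye the screwdriver, parts bin and tape roll are where they were.
- The gripper is open and clear of everything.

**Disagreement:** the top and scene cameras differed by 3–5 mm in world x. I averaged them and used the wrist camera for the three unit grasps.

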